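# Fit the range's igniter relay and test it with a probe

### The job

Finish the repair of the range's igniter module: put the blue relay foot-down fully home in the module's socket, swing the blue locking lever shut over it, then take the green test probe out of its stand and hold its tip on the brass test pad, upright and with a light push, so that the sprung pad is sunk about half-way and not bottomed. Finish while still holding the probe on the pad like that: do not let go or put it back. Leave the old grey relay and the other things on the board where they are.

Things in the scene. Friction and masses are not known exactly. Their poses are not given: they have to be found in the camera images.
- relay_grip (a point): Blue relay (loose, 50 g) on its foot: foot 50 x 20 mm (x by y), 24 mm high; on its middle a grip tab 20 x 20 mm rises to 56 mm, leaving a 15 mm shoulder at each x end. This point: centre of the tab, 40 mm above the underside; x along the 50 mm length, z up. Grip the tab across y (20 mm). It fits either way round; its lowest 10 mm go into the socket.
- relay_foot (a point): Centre of the underside of the blue relay, axes as relay_grip. The lowest 4 mm of the foot are narrower, 48 x 18 mm, as a lead-in.
- socket (a point): Centre of the floor of the relay socket, a pocket in the top of the white igniter module (110 x 150 x 30 mm, fixed). The pocket is 10 mm deep and about 53 x 23 mm, its length along this frame's x (the module's x, roughly away from the robot), y to the left, z up. The module's top face is 10 mm above this point, the board 20 mm below.
- lever (a joint): Angle of the blue locking lever about its upright hinge, rad: 0 = fully shut (arm along the module's -y, over the relay's front (-x) shoulder), 1.2 to 1.5 at the start (arm about along the module's -x, to the robot). It shuts counter-clockwise seen from above, against stiffness of about 0.5 N at the peg, and stays where it is left.
- lever_grip (a point): Point to grip on the lever's upright round peg (12 mm diameter), at the far end of the arm, 68 mm from the hinge axis. The peg rises from the arm's top face, 24 mm below this point, to 12 mm above it. This point is 45 mm above the module's top face.
- lever_hinge (a point): Point on the lever's upright hinge axis at the height of lever_grip (the post itself ends lower), axes as the module's.
- probe_grip (a point): Green test probe (loose, 80 g): square handle 18 x 18 x 90 mm, below it a steel rod 6 mm thick, 35 mm long with a round tip. This point: middle of the handle's free part, 95 mm from the tip, 30 mm from the top. z runs from tip to top; x, y square to the handle's flats. It stands tip-down in its stand, leaning about 0.35 rad, top towards the robot (the stand's -x).
- probe_tip (a point): The probe's tip, axes as probe_grip.
- probe: The green probe itself; origin at its tip.
- stand: Probe stand: grey foot 80 x 56 mm and a black square tube (27 mm outside) that leans with the probe and covers its lowest 62 mm with 0.7 mm play all round; draw the probe out along its own z by 65 mm. Fixed. Origin on the board below the tube's lower end, x away from the robot, z up.
- pad_top (a point): Centre of the top of the brass test pad, a flat round plunger of 16 mm diameter in a red ring on the module, at x = +15 mm and y = -60 mm from the socket in the module's frame. At rest its top is 12 mm above the module's top face. This point moves with the pad.
- pad (a joint): How far the sprung pad is pushed down, m: 0 at rest, 0.010 bottomed. It starts to move at 0.8 N and needs 0.4 N more per mm (about 2.8 N half-way, 4.8 N at the bottom).
- module: The white igniter module, fixed; origin at the centre of its underside below the socket, on the board, axes as socket.
- old_relay: The old relay, grey, same shape as the blue one, standing at the back left of the board; not needed. Origin under its foot.
- timer: White kitchen timer with a red grip, 68 mm across, 54 mm high; a bystander.
- mug: White mug with a dark blue band, 82 x 115 x 92 mm; a bystander.
- salt: Salt shaker, 44 mm across, 90 mm high; a bystander.
- tape: Roll of masking tape lying flat, 104 mm across, 25 mm high; a bystander.
- pen: Ball pen lying near the back edge of the board, 145 mm long, 9 mm thick; a bystander.

How it is judged (in metres and radians):
On the way, in this order (a step that is already met when the one before it is completed fails the run):
1. the blue relay sits fully home in the socket with the lever still open (z of relay_foot in the frame of socket between -0.003 and 0.003 m and horizontal distance between relay_foot and socket below 0.004 m and angle between relay_grip's own z axis and vertical below 0.08 rad and value of joint lever above 0.3 rad), for 0.2 s.
2. the locking lever is shut over the seated relay (z of relay_foot in the frame of socket between -0.003 and 0.003 m and horizontal distance between relay_foot and socket below 0.004 m and angle between relay_grip's own z axis and vertical below 0.08 rad and value of joint lever below 0.08 rad), for 0.2 s.
3. the probe is drawn out of its stand (distance between probe_tip and stand above 0.08 m and contact force between probe and the fingers above 1 N and contact force between probe and stand below 0.05 N), for 0.1 s.
At the end, for the whole second after the job is handed in: Relay home (foot within 3 mm of the socket floor, 4 mm of its centre, tilt under 0.08 rad), lever within 0.08 rad of shut; the robot holds the probe still, tip within 6 mm of the pad's centre, tilt under 0.14 rad (8 degrees), pad sunk 2 to 8.5 mm, push 0.8 to 7 N (all of step 2 and horizontal distance between probe_tip and pad_top below 0.006 m and angle between probe_grip's own z axis and vertical below 0.14 rad and value of joint pad between 0.002 and 0.0085 m and contact force between probe and module between 0.8 and 7 N and contact force between probe and the fingers above 1 N and linear speed of probe below 0.02 m/s); the arm keeps its last pose, push and grip.
It fails at once if the probe is pressed hard on the module or pad (over 20 N) (contact force between probe and module above 20 N).
It fails at once if the old relay or another bystander is moved more than 3 cm (distance of any of old_relay, timer, mug, salt, tape, pen from where it was at the start of the episode above 0.03 m).
It also fails if it takes over 64 s, if anything falls off the work surface, if the arm or the gripper's body presses on something with over 40 N, if the wrist force passes 120 N, or if a joint passes its speed limit or range.

### The arm

A 6-joint arm with a two-finger parallel gripper is mounted at the origin on a cart in front of the work surface, level with it; the furniture and walls round the work are solid. World frame = base frame: x ahead of the robot, y to its left, z up, the work surface at z = 0. Lengths are in m, angles in degrees, forces in N, time in s.
With the tool pointing down it reaches from about 0.275 to 0.875 m from the base axis. Payload 12.5 kg.
Tool frame: the origin (TCP) lies midway between the tips of the shut fingers; the grasp point (between the pads) lies 19 mm behind it (r.grip_depth is the distance from the TCP to the grasp point, in m); x points along the fingers, z is the direction in which the jaws open and shut, and the axes are right-handed (so a half turn about x gives the same grasp; the last joint's range is limited). The gripper opens to 85 mm and grips with 20 to 120 N. Pads are 22 mm wide; open, the fingers measure 114 mm over their backs; the gripper's body (76 mm by 85 mm) begins 54 mm behind the grasp point. The pads swing forward as they close: fully open they stand 13 mm farther back than shut.
Start: joints at [66.142, 20.094, 94.641, -0, 65.266, -4.847], TCP at [0.179, 0.52, 0.231] pointing down, gripper open.
Joint ranges: [-157.81, 157.81], [-45, 120.19], [0.68, 151.7], [-89.99, 269.99], [4.06, 180], [-164.3, 164.3]. Speed limits (degrees/s): [127.2, 127.2, 159.86, 180, 180, 180].

### API

Orientations are given as a 3x3 rotation matrix whose columns are the frame's x, y, z axes.
In Python, from station import r gives the robot as it stands.
- The arm moves only by the tool servo_tool, never from a script. Its argument "commands" is a list of rows, each a list of 2 entries, a list of its own where there are three numbers: the shift along the tool's x, y, z in units of 40 mm (1.0 is 40 mm), then the turn about the tool's x in rad. A call has 1 to 5 rows; each row shifts and turns the pose as measured when the row begins, along the tool's axes as they then stand; what a row does not reach is not made up. A row lasts 1/12 s, in which the tool goes at most 41.7 mm and 7.16 degrees, less where a joint would pass 70% of its speed; a pose out of reach is approached as far as the arm can. A call is refused whole if a number of a shift passes 1 or a number of a turn 0.125, either way. A call with a gripper value outside its range is refused whole. "fingers" is the gripper's target within -1 to 1 (shut at 1, half-way at 0, fully open at -1), set as the call begins (left out, the last holds). The fingers move at their own pace and stop on an object; the grip force is fixed at half the most. Time passes only in rows, so rows that do not move let the fingers close. It gives the time, the measured TCP pose, the force and the opening at its end, in the units of the state.
- r.read_state(): the state, without advancing time (a new reading comes with each control period).
- r.capture(name): name is "scene" or "top" or "wrist"; returns the picture (400x640x3 uint8, blue, green, red); there is no depth.
- r.camera_params(name): a dict with "K" (3x3 intrinsics, pixels), "position" and "attitude" of the camera in the world; the wrist camera has in their place "tool_from_camera" (4x4, takes a point from camera to tool coordinates, whose origin is the TCP and whose axes are the tool frame's). Camera axes: x right, y down, z forward; pixel columns grow to the right and rows downward; lengths in m; the calibration is good to about 2 mm. A picture is of the moment at which its call begins: read the wrist's pose just before it. camera_params takes no time and is no camera call.
- r.hand_in(): hands the job in, once; it reports no verdict.
The state is a dict: "t": time; "joints": joint angles; "dq": joint speeds; "tau": joint torques, N m; "position": TCP position; "tcp_rot": TCP orientation; "contact_force": force on the tool from outside, world axes, zero at the start; "ft_torque": the same for the moment, N m; "gripper_width": finger opening in m.
Only numpy, scipy, OpenCV 4.12 (cv2) and the standard library are available. Lean on these libraries where they do the work, as an engineer would, in place of code of your own. Each camera call takes 0.05 s, during which the arm holds its last target.

## Working session

There is one attempt and no reset: what is moved stays moved. The work goes in short steps, Python scripts to look and compute and a tool call to move; the robot and the scene stay as the last step left them, time stands still between calls to the robot, and variables do not carry over. Pictures are saved under pics/ and viewed, and the job is handed in when it is done.

Besides the shell and the picture viewer there is one more tool, called after "Request:" as name(argument=value, ...), one argument or row to a line, values as JSON. servo_tool: Moves the arm, as the interface text tells. Its arguments: {"type":"object","properties":{"commands":{"type":"array","items":{"type":"array"}},"fingers":{"type":"number"}},"required":["commands"]}

```bash
ls; mkdir -p pics; python3 - <<'E'
from station import r
import cv2, numpy as np
print(r.read_state())
for n in ("scene","top","wrist"):
    p=r.camera_params(n); print(n,p)
    cv2.imwrite(f"pics/{n}0.png",r.capture(n))
E
```

```text
pics
{'t': 0.0, 'joints': array([ 6.61428757e+01,  2.01240778e+01,  9.46775934e+01, -7.82730705e-04,
        6.52671805e+01, -4.84977326e+00]), 'dq': array([-0.04246164,  0.00505916, -0.04599185,  0.05853999, -0.01189027,
        0.00656231]), 'tau': array([-1.16677664e-03, -5.06117356e+01, -2.91398299e+01, -7.47196395e-05,
        4.62747455e-03, -2.24724069e-06]), 'position': array([0.17899179, 0.5196961 , 0.23075665]), 'tcp_rot': array([[-4.74683771e-04, -9.45478640e-01,  3.25683766e-01],
       [-1.10403089e-03,  3.25684099e-01,  9.45478000e-01],
       [-9.99999278e-01,  8.92381240e-05, -1.19843458e-03]]), 'contact_force': array([-0.65316782, -0.7422318 ,  0.15817844]), 'ft_torque': array([-0.01492532, -0.05824125, -0.00074389]), 'gripper_width': 0.08552370460377624}
scene {'K': array([[516.86367134,   0.        , 320.76692902],
       [  0.        , 516.86367134, 201.94802882],
       [  0.        ,   0.        ,   1.        ]]), 'position': array([-0.51395299, -0.73713365,  0.87875021]), 'attitude': array([[ 0.57373204, -0.39801702,  0.71583099],
       [-0.81888216, -0.296075
[... 279 characters left out ...]
1.14834453]), 'attitude': array([[ 0.01673459, -0.99731447,  0.07130075],
       [-0.99967298, -0.01530981,  0.02048257],
       [-0.01933596, -0.0716202 , -0.99724454]])}
wrist {'K': array([[315.39574311,   0.        , 317.68957891],
       [  0.        , 315.39574311, 197.87895952],
       [  0.        ,   0.        ,   1.        ]]), 'tool_from_camera': array([[ 5.38237028e-04, -3.27508043e-01,  9.44848238e-01,
        -1.42230535e-01],
       [ 7.34371123e-04, -9.44847990e-01, -3.27508376e-01,
         8.37632533e-02],
       [ 9.99999585e-01,  8.70146396e-04, -2.68039725e-04,
        -1.65751752e-03],
       [ 0.00000000e+00,  0.00000000e+00,  0.00000000e+00,
         1.00000000e+00]])}
```

View pics/top0.png

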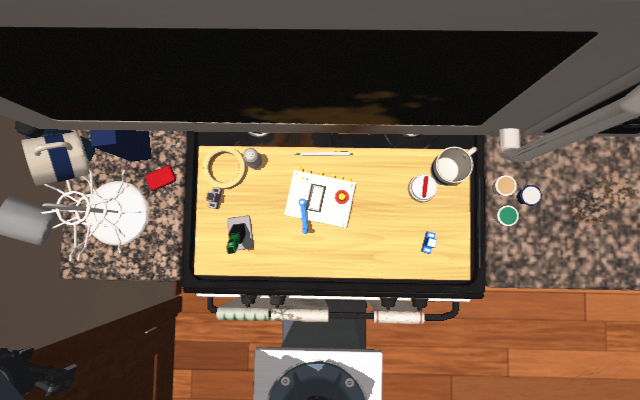

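View pics/scene0.png

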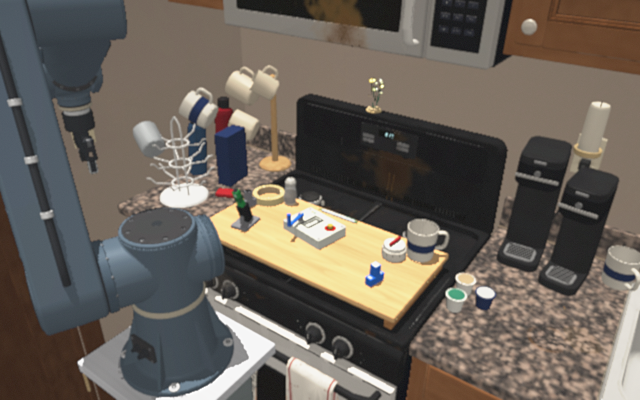

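View pics/wrist0.png

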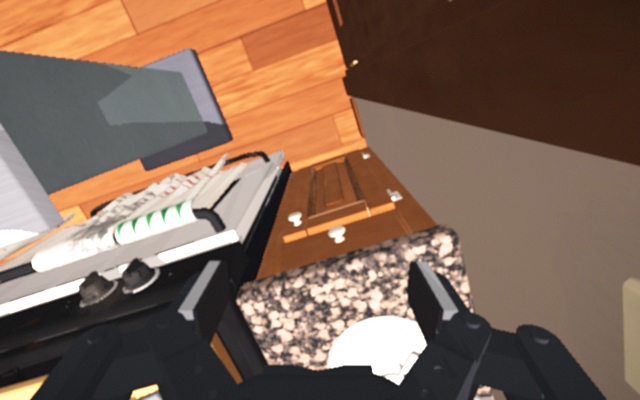

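The top view shows the module at about (318,197), the hinge at (303,202), the peg at (305,232), the blue relay at (429,242), the probe and stand at (237,235) and the old grey relay at (214,198). I'll get rough positions from this view first, then refine with the wrist camera.

```bash
cat > h.py <<'E'
from station import r
import cv2, numpy as np
def cam(n):
    p=r.camera_params(n)
    if n=='wrist':
        s=r.read_state(); T=np.eye(4);T[:3,:3]=s['tcp_rot'];T[:3,3]=s['position']
        M=T@p['tool_from_camera']; return p['K'],M[:3,3],M[:3,:3]
    return p['K'],np.array(p['position']),np.array(p['attitude'])
def ray(c,uv):
    K,p,R=c; d=R@np.linalg.solve(K,np.array([uv[0],uv[1],1.])); return p,d
def onz(c,uv,z):
    p,d=ray(c,uv); return p+d*(z-p[2])/d[2]
def proj(c,P):
    K,p,R=c; q=K@(R.T@(np.array(P)-p)); return q[:2]/q[2]
def shot(n,name):
    c=cam(n); im=r.capture(n); cv2.imwrite(f'pics/{name}.png',im); np.savez(f'pics/{name}.npz',K=c[0],p=c[1],R=c[2]); return c,im
def load(name):
    d=np.load(f'pics/{name}.npz'); return (d['K'],d['p'],d['R']), cv2.imread(f'pics/{name}.png')
def st():
    s=r.read_state(); print('t',round(s['t'],2),'pos',s['position'].round(4),'F',s['contact_force'].round(2),'w',round(s['gripper_width'],4)); R=s['tcp_rot']; print('x',R[:,0].round(4),'y',R[:,1].round(4),'z',R[:,2].round(4),'yaw z',np.degrees(np.arctan2(R[1,2],R[0,2])).round(2)); return s
E
python3 - <<'E'
from h import *
c=cam('top'); im=cv2.imread('pics/top0.png')
for n,uv,z in [('relay',(429,242),.03),('socket',(316,197),.03),('hinge',(303,202),.06),('peg',(305,231),.08),('pad',(342,197),.042),('probe',(237,235),.06)]: print(n,onz(c,uv,z).round(3))
a=cv2.resize(im[130:280,190:350],None,fx=5,fy=4,interpolation=cv2.INTER_CUBIC); cv2.imwrite('pics/top0z.png',cv2.resize(im[130:280,190:350],None,fx=5,fy=3.9))
b=im[210:270,400:460]; cv2.imwrite('pics/top0r.png',cv2.resize(b,None,fx=8,fy=8))
E
```

```text
relay [ 0.424 -0.27   0.03 ]
socket [0.531 0.011 0.03 ]
hinge [0.515 0.041 0.06 ]
peg [0.445 0.033 0.08 ]
pad [ 0.531 -0.054  0.042]
probe [0.433 0.199 0.06 ]
```

View pics/top0z.png

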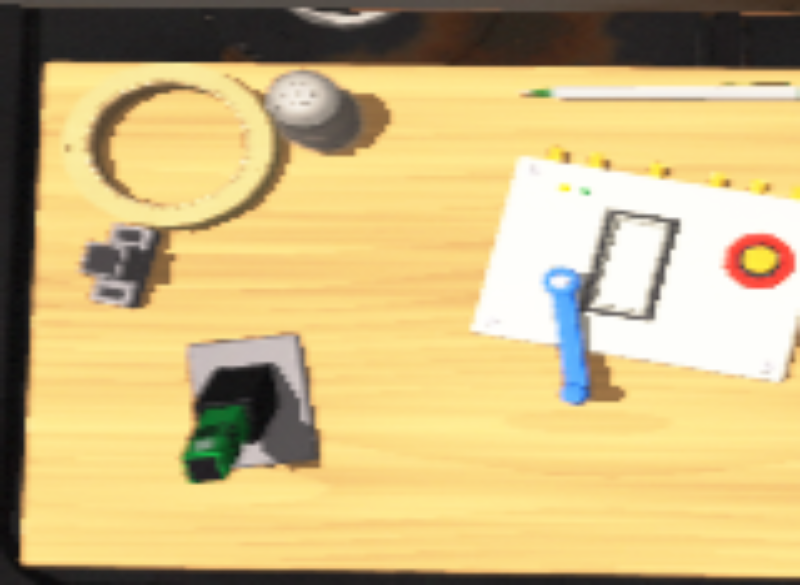

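View pics/top0r.png

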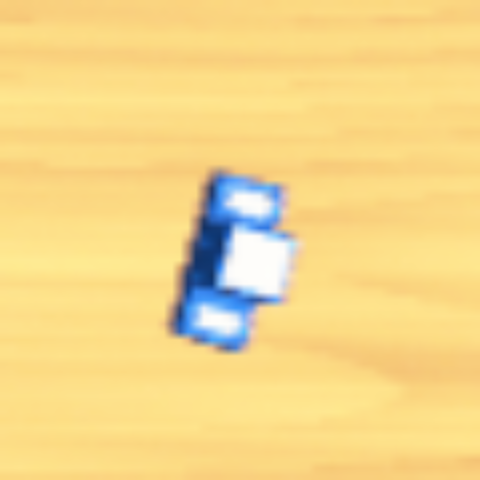

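Request:
servo_tool(
  commands=[
    [[0,-0.79,-0.61],0],
    [[0,-0.79,-0.61],0],
    [[0,-0.79,-0.61],0],
    [[0,-0.79,-0.61],0],
    [[0,-0.79,-0.61],0],
  ],
)

```text
t: 0.57
position: [0.2884, 0.3514, 0.2292]
tcp_rot: [[-0.002, -0.949, 0.317], [-0.001, 0.317, 0.949], [-1.0, 0.001, -0.001]]
contact_force: [2.0, 0.9, 0.9]
gripper_width: 0.0853
```

Request:
servo_tool(
  commands=[
    [[0,-0.79,-0.61],0],
    [[0,-0.79,-0.61],0],
    [[0,-0.79,-0.61],0],
    [[0,-0.79,-0.61],0],
    [[0,-0.79,-0.61],0],
  ],
)

```text
t: 0.98
position: [0.4022, 0.1767, 0.2292]
tcp_rot: [[-0.001, -0.949, 0.315], [-0.0, 0.315, 0.949], [-1.0, 0.001, -0.001]]
contact_force: [1.6, 0.6, 0.4]
gripper_width: 0.0855
```

Request:
servo_tool(
  commands=[
    [[0,-0.79,-0.61],0],
    [[0,-0.79,-0.61],0],
    [[0,-0.79,-0.61],0],
    [[0,-0.79,-0.61],0],
    [[0,0,0],0],
  ],
)

```text
t: 1.4
position: [0.4961, 0.0322, 0.2292]
tcp_rot: [[0.001, -0.948, 0.32], [-0.001, 0.32, 0.948], [-1.0, -0.001, -0.001]]
contact_force: [-0.4, 1.2, -0.8]
gripper_width: 0.0854
```

```bash
python3 - <<'E'
from h import *
st(); shot('wrist','w1')
E
```

```text
t 1.4 pos [0.4961 0.0322 0.2292] F [-0.44  1.23 -0.82] w 0.0854
x [ 5.0e-04 -1.2e-03 -1.0e+00] y [-9.476e-01  3.196e-01 -9.000e-04] z [ 0.3196  0.9476 -0.001 ] yaw z 71.36
```

View pics/w1.png

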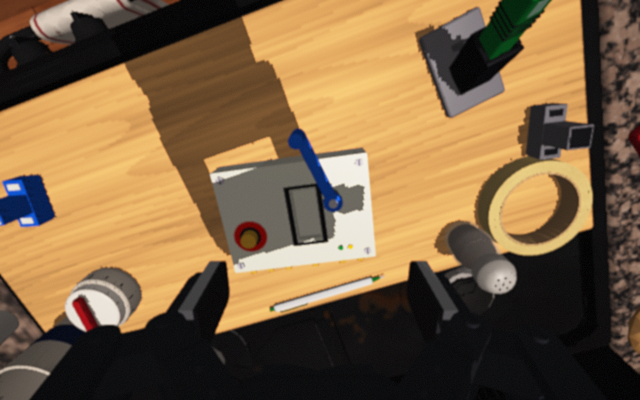

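The wrist view shows the module at about (295,210), the socket at (306,214), the pad at (250,237), the hinge at (333,203), the peg at (297,138) and the stand at (465,60). I'll zoom in to measure.

```bash
python3 - <<'E'
from h import *
im=cv2.imread('pics/w1.png')
cv2.imwrite('pics/w1z.png',cv2.resize(im[125:275,200:390],None,fx=4,fy=4,interpolation=cv2.INTER_CUBIC))
cv2.imwrite('pics/w1p.png',cv2.resize(im[0:125,410:570],None,fx=4.7,fy=4.7,interpolation=cv2.INTER_CUBIC))
E
```

```text
(no output)
```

View pics/w1z.png

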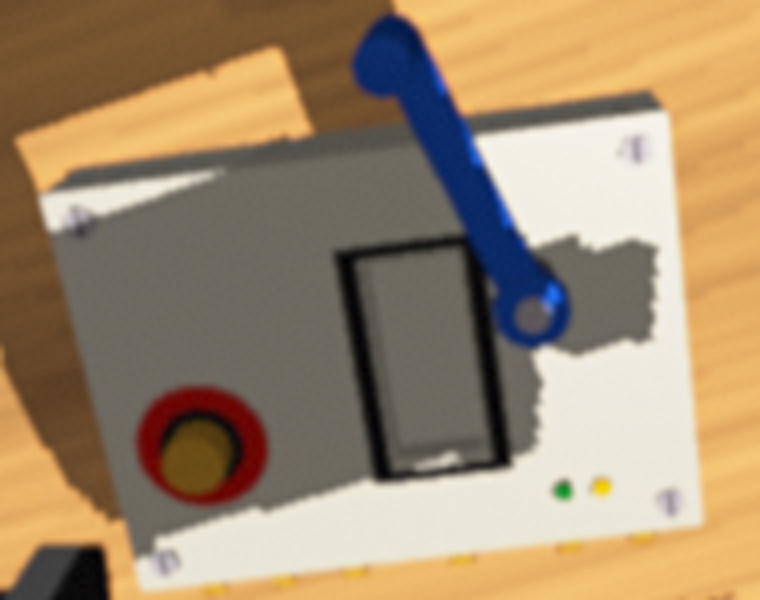

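View pics/w1p.png

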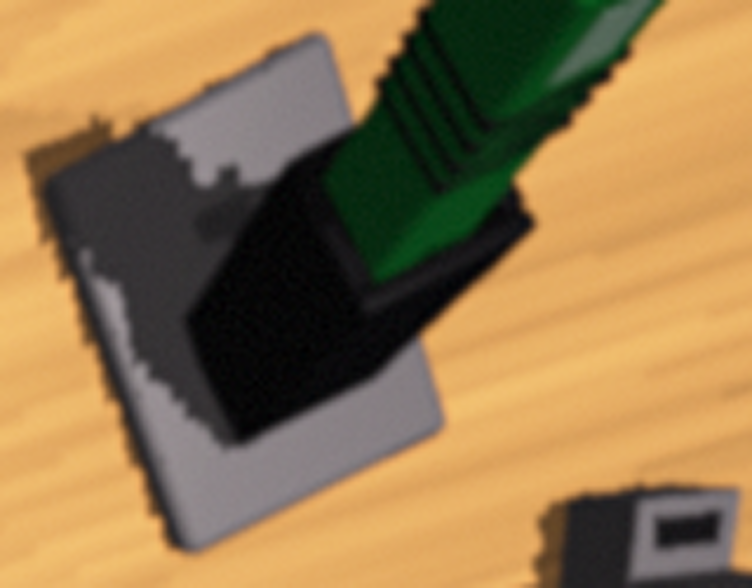

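```bash
python3 - <<'E'
from h import *
c,im=load('w1')
f=lambda u,v:(200+(u+.5)/4-.5,125+(v+.5)/4-.5)
z=.03
C=[f(40,192),f(668,112),f(703,523),f(140,590)]
P=np.array([onz(c,q,z)[:2] for q in C]); print('module',P.round(4).tolist(),'ctr',P.mean(0).round(4))
for i in range(4): print(np.linalg.norm(P[i]-P[(i+1)%4]).round(4),np.degrees(np.arctan2(*(P[(i+1)%4]-P[i])[::-1])).round(2))
S=[f(345,254),f(466,240),f(508,463),f(380,478)]
Q=np.array([onz(c,q,z)[:2] for q in S]); print('pocket',Q.round(4).tolist(),Q.mean(0).round(4))
for i in range(4): print(np.linalg.norm(Q[i]-Q[(i+1)%4]).round(4),np.degrees(np.arctan2(*(Q[(i+1)%4]-Q[i])[::-1])).round(2))
print('pad',onz(c,f(196,456),.042).round(4),'ring',onz(c,f(203,445),.036).round(4))
print('hinge',onz(c,f(533,313),.03+.025).round(4),'peg',onz(c,f(385,58),.087).round(4))
print('standfoot',[onz(c,(410+u/4.7,v/4.7),.008)[:2].round(4).tolist() for u,v in [(50,185),(325,35),(440,428),(195,550)]])
E
```

```text
module [[0.4618, -0.0855], [0.4959, 0.0865], [0.6215, 0.0624], [0.5884, -0.1104]] ctr [ 0.5419 -0.0118]
0.1754 78.79
0.1279 -10.89
0.1759 -100.82
0.1291 168.9
pocket [[0.5059, -0.0112], [0.5129, 0.0226], [0.5831, 0.0122], [0.5756, -0.026]] [ 0.5444 -0.0006]
0.0346 78.31
0.071 -8.45
0.0389 -101.13
0.0713 168.03
pad [ 0.5464 -0.0712  0.042 ] ring [ 0.5461 -0.0702  0.036 ]
hinge [0.5307 0.0356 0.055 ] peg [0.4506 0.0249 0.087 ]
standfoot [[0.4046, 0.1736], [0.3949, 0.2357], [0.4833, 0.2483], [0.4925, 0.1893]]
```

The module measures about 1.17 times too large at the assumed height, so the board must sit above z=0. I'll triangulate from the top and wrist views to check.

```bash
cat >> h.py <<'E'
def tri(c1,u1,c2,u2):
    p1,d1=ray(c1,u1);p2,d2=ray(c2,u2)
    A=np.c_[d1,-d2]; s=np.linalg.lstsq(A,p2-p1,rcond=None)[0]
    a=p1+s[0]*d1;b=p2+s[1]*d2; return (a+b)/2,np.linalg.norm(a-b)
E
python3 - <<'E'
from h import *
c,im=load('w1'); ct=cam('top'); cs=cam('scene')
f=lambda u,v:(200+u/4-.4,125+v/4-.4)
g=lambda u,v:(190+(u)/5-.4,130+v/3.9-.4)
fp=lambda u,v:(410+u/4.7-.4,v/4.7-.4)
for n,a,b in [('FL',f(668,112),g(472,328)),('FR',f(40,192),g(783,380)),('BL',f(703,523),g(518,157)),('hinge',f(533,313),g(562,281)),('peg',f(385,58),g(574,393)),('pad',f(196,456),g(759,259)),
  ('stand bl',fp(440,428),g(297,335)),('stand fr',fp(50,185),g(318,463)),('standbr?',fp(195,550),g(297,335)),('stand2',fp(440,428),g(190,346))]:
    p,e=tri(c,a,ct,b); print(n,p.round(4),e.round(4))
E
```

```text
FL [0.4853 0.0835 0.0756] 0.0018
FR [ 0.4555 -0.0643  0.0804] 0.001
BL [0.5899 0.0628 0.0829] 0.0025
hinge [0.5124 0.0395 0.1061] 0.0008
peg [0.4452 0.0307 0.1356] 0.0011
pad [ 0.528  -0.0521  0.0898] 0.0014
stand bl [0.4632 0.1535 0.1787] 0.0256
stand fr [0.4033 0.1612 0.0456] 0.0041
standbr? [0.481  0.1708 0.059 ] 0.001
stand2 [0.4737 0.2239 0.0545] 0.0013
```

```bash
cat > meas1.py <<'E'
from h import *
from scipy.optimize import minimize
c,im=load('w1')
f=lambda u,v:(200+(u+.5)/4-.5,125+(v+.5)/4-.5)
C=[f(40,192),f(668,112),f(703,523),f(140,590)]
for z in (.074,.076,.078,.08,.082):
    P=np.array([onz(c,q,z)[:2] for q in C])
    L=[np.linalg.norm(P[i]-P[(i+1)%4]) for i in range(4)]
    A=[np.degrees(np.arctan2(*(P[(i+1)%4]-P[i])[::-1])) for i in range(4)]
    print(z,P.mean(0).round(4),np.round(L,4),np.round(A,2))
z=.079
S=[f(345,254),f(466,240),f(508,463),f(380,478)]
Q=np.array([onz(c,q,z)[:2] for q in S]); print('pocket',Q.round(4).tolist(),Q.mean(0).round(4),[np.linalg.norm(Q[i]-Q[(i+1)%4]).round(4) for i in range(4)])
print('pad',onz(c,f(196,456),z+.012).round(4),'ring',onz(c,f(203,445),z+.004).round(4))
print('hinge',onz(c,f(533,313),z+.021).round(4),'peg',onz(c,f(385,58),z+.057).round(4))
Q=np.array([onz(c,(410+u/4.7,v/4.7),.049+.008)[:2] for u,v in [(50,185),(325,35),(440,428),(195,550)]]);print('stand',Q.round(4),Q.mean(0),[np.linalg.norm(Q[i]-Q[(i+1)%4]).round(4) for i in range(4)])
E
python3 meas1.py
```

```text
0.074 [ 0.5257 -0.0028] [0.1528 0.1114 0.1532 0.1124] [  78.79  -10.89 -100.82  168.9 ]
0.076 [ 0.5249 -0.0024] [0.1518 0.1107 0.1522 0.1117] [  78.79  -10.89 -100.82  168.9 ]
0.078 [ 0.5242 -0.002 ] [0.1507 0.1099 0.1512 0.1109] [  78.79  -10.89 -100.82  168.9 ]
0.08 [ 0.5235 -0.0016] [0.1497 0.1092 0.1501 0.1102] [  78.79  -10.89 -100.82  168.9 ]
0.082 [ 0.5227 -0.0012] [0.1487 0.1084 0.1491 0.1094] [  78.79  -10.89 -100.82  168.9 ]
pocket [[0.493, -0.0014], [0.499, 0.0276], [0.5592, 0.0187], [0.5527, -0.014]] [0.526  0.0077] [np.float64(0.0296), np.float64(0.0608), np.float64(0.0333), np.float64(0.0611)]
pad [ 0.527 -0.052  0.091] ring [ 0.5279 -0.0523  0.083 ]
hinge [0.5144 0.0387 0.1   ] peg [0.4447 0.0305 0.136 ]
stand [[0.4061 0.1579]
 [0.3978 0.2117]
 [0.4743 0.2225]
 [0.4822 0.1715]] [0.44011313 0.19092765] [np.float64(0.0544), np.float64(0.0773), np.float64(0.0516), np.float64(0.0773)]
```

Request:
servo_tool(
  commands=[
    [[0.1,-0.05,-0.93],0],
    [[0.1,-0.05,-0.93],0],
    [[0.1,-0.05,-0.93],0],
    [[0.1,-0.05,-0.93],0],
    [[0.1,-0.05,-0.93],0],
  ],
)

```text
t: 1.87
position: [0.4431, -0.1431, 0.2079]
tcp_rot: [[-0.001, -0.951, 0.31], [0.002, 0.31, 0.951], [-1.0, 0.002, 0.002]]
contact_force: [1.2, -0.2, 0.3]
gripper_width: 0.0851
```

Request:
servo_tool(
  commands=[
    [[0.1,-0.05,-0.93],0],
    [[0.1,-0.05,-0.93],0],
    [[0.1,-0.05,-0.8],0],
    [[0.1,0,0],0],
    [[0,0,0],0],
  ],
  fingers=0,
)

```text
t: 2.28
position: [0.4113, -0.2507, 0.1902]
tcp_rot: [[-0.002, -0.95, 0.311], [0.003, 0.311, 0.95], [-1.0, 0.003, 0.002]]
contact_force: [-0.6, 0.8, 0.7]
gripper_width: 0.0426
```

```bash
python3 - <<'E'
from h import *
st(); c,im=shot('wrist','w2')
E
```

```text
t 2.28 pos [ 0.4113 -0.2507  0.1902] F [-0.65  0.77  0.72] w 0.0426
x [-0.0025  0.0032 -1.    ] y [-0.9504  0.3111  0.0033] z [0.3111 0.9504 0.0022] yaw z 71.87
```

View pics/w2.png

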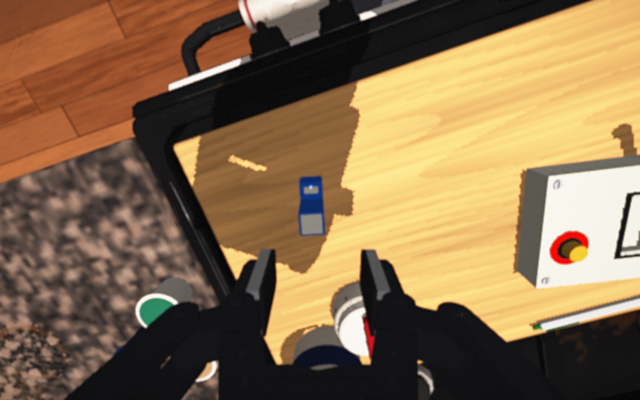

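The relay is at about (312,207), nearly aligned with the jaws. I'll zoom in.

```bash
python3 - <<'E'
from h import *
c,im=load('w2')
cv2.imwrite('pics/w2z.png',cv2.resize(im[165:250,280:350],None,fx=7,fy=7,interpolation=cv2.INTER_CUBIC))
E
```

```text
(no output)
```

View pics/w2z.png

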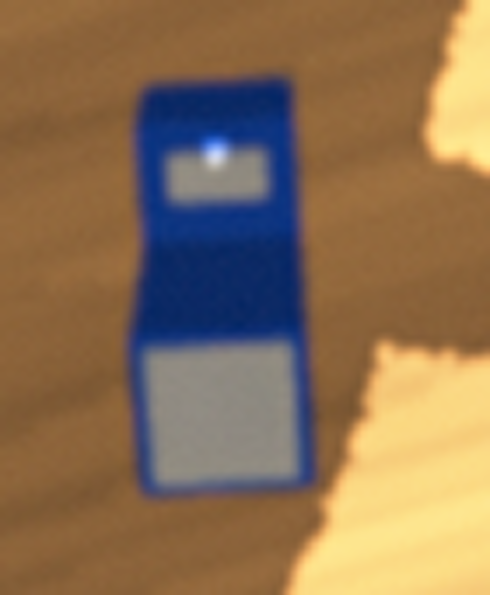

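```bash
python3 - <<'E'
from h import *
c,im=load('w2')
f=lambda u,v:(280+(u+.5)/7-.5,165+(v+.5)/7-.5)
s=st()
for z in (.102,.106,.11):
    Q=np.array([onz(c,f(*q),z)[:2] for q in [(131,340),(304,330),(315,486),(143,495)]])
    print(z,Q.mean(0).round(4),[np.linalg.norm(Q[i]-Q[(i+1)%4]).round(4) for i in range(4)],[np.degrees(np.arctan2(*(Q[(i+1)%4]-Q[i])[::-1])).round(1) for i in range(4)])
z=.106
m=np.array([*onz(c,f(223,413),z)]); print(m, 'tool', s['tcp_rot'].T@(m-s['position']))
# shoulder near (robot-side) top face corners at z=.074
Q=np.array([onz(c,f(*q),.074)[:2] for q in [(138,125),(293,118),(300,238),(143,240)]]);print(Q.round(4),[np.degrees(np.arctan2(*(Q[(i+1)%4]-Q[i])[::-1])).round(1) for i in range(4)],[np.linalg.norm(Q[i]-Q[(i+1)%4]).round(4) for i in range(4)])
E
```

```text
t 2.33 pos [ 0.4117 -0.2505  0.1906] F [-1.21  0.17  0.54] w 0.0426
x [-0.0021  0.0026 -1.    ] y [-0.9506  0.3103  0.0028] z [0.3103 0.9506 0.0019] yaw z 71.92
0.102 [ 0.4259 -0.2623] [np.float64(0.0195), np.float64(0.0193), np.float64(0.0198), np.float64(0.0192)] [np.float64(75.4), np.float64(-14.0), np.float64(-104.8), np.float64(164.9)]
0.106 [ 0.4243 -0.2617] [np.float64(0.0191), np.float64(0.019), np.float64(0.0195), np.float64(0.0189)] [np.float64(75.4), np.float64(-14.0), np.float64(-104.8), np.float64(164.9)]
0.11 [ 0.4227 -0.2611] [np.float64(0.0188), np.float64(0.0186), np.float64(0.0191), np.float64(0.0185)] [np.float64(75.4), np.float64(-14.0), np.float64(-104.8), np.float64(164.9)]
[ 0.42421214 -0.26168486  0.106     ] tool [ 0.08456141 -0.01563114 -0.00690527]
[[ 0.3979 -0.2644]
 [ 0.4029 -0.2462]
 [ 0.4179 -0.2501]
 [ 0.4121 -0.2687]] [np.float64(74.6), np.float64(-14.7), np.float64(-107.3), np.float64(163.2)] [np.float64(0.0189), np.float64(0.0155), np.float64(0.0195), np.float64(0.0148)]
```

Request:
servo_tool(
  commands=[
    [[0,-0.39,-0.17],-0.056],
    [[0,0,0],0],
    [[0.8,0,0],0],
    [[0.4,0,0],0],
    [[0,0,0],0],
  ],
)

```text
t: 2.75
position: [0.4272, -0.2552, 0.1433]
tcp_rot: [[0.001, -0.968, 0.25], [0.002, 0.25, 0.968], [-1.0, -0.0, 0.002]]
contact_force: [-0.2, 0.5, -0.9]
gripper_width: 0.0427
```

```bash
python3 - <<'E'
from h import *
s=st(); c,im=shot('wrist','w3')
cv2.imwrite('pics/w3z.png',cv2.resize(im[180:340,220:420],None,fx=4,fy=3.7,interpolation=cv2.INTER_CUBIC))
print(s['tcp_rot'].T@(np.array([.4245,-.262,.071])-s['position']))
E
```

```text
t 2.75 pos [ 0.4272 -0.2552  0.1433] F [-0.16  0.5  -0.87] w 0.0427
x [ 6.0e-04  1.7e-03 -1.0e+00] y [-9.683e-01  2.499e-01 -2.000e-04] z [0.2499 0.9683 0.0018] yaw z 75.53
[ 0.07233387  0.00095547 -0.0074111 ]
```

View pics/w3z.png

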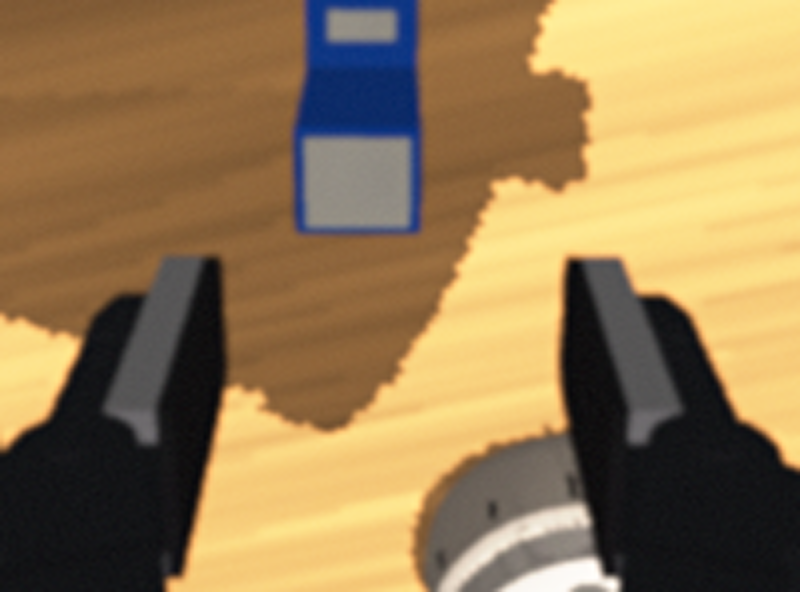

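Request:
servo_tool(
  commands=[
    [[0.2,0.02,-0.185],0],
    [[0,0,0],0],
    [[0.6,0,0],0],
    [[0,0,0],0],
  ],
)

```text
t: 3.13
position: [0.4264, -0.2617, 0.1149]
tcp_rot: [[0.005, -0.969, 0.248], [-0.001, 0.248, 0.969], [-1.0, -0.005, -0.0]]
contact_force: [-1.0, 1.2, -0.9]
gripper_width: 0.0427
```

```bash
python3 - <<'E'
from h import *
s=st(); c,im=shot('wrist','w4')
cv2.imwrite('pics/w4z.png',cv2.resize(im[180:340,220:420],None,fx=4,fy=3.7,interpolation=cv2.INTER_CUBIC))
print(s['tcp_rot'].T@(np.array([.4245,-.262,.071])-s['position']))
E
```

```text
t 3.13 pos [ 0.4264 -0.2617  0.1149] F [-1.    1.24 -0.93] w 0.0427
x [ 0.0049 -0.0013 -1.    ] y [-0.9687  0.2481 -0.0051] z [ 0.2481  0.9687 -0.    ] yaw z 75.64
[ 0.04392927  0.00195504 -0.00071124]
```

View pics/w4z.png

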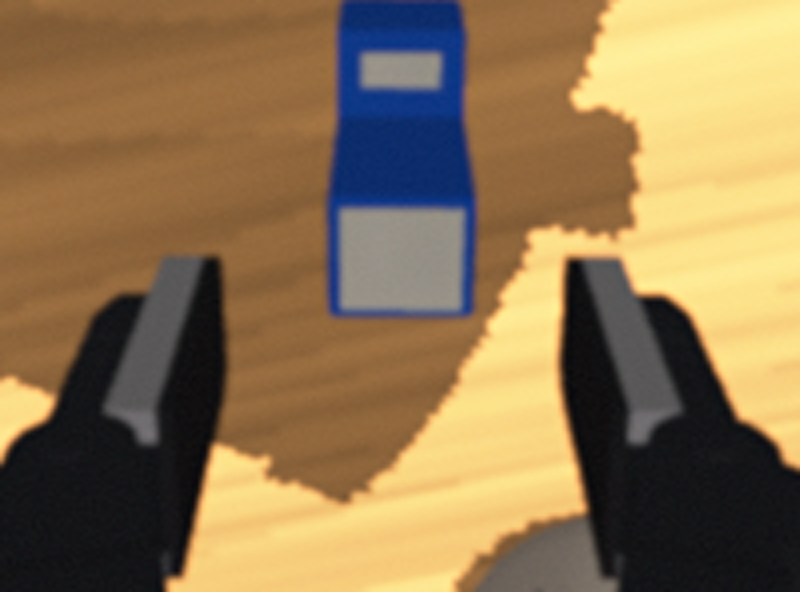

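Request:
servo_tool(
  commands=[
    [[0.6,0.05,0.0],0],
    [[0.5,0,0],0],
    [[0,0,0],0],
  ],
)

```text
t: 3.43
position: [0.4284, -0.264, 0.0772]
tcp_rot: [[0.013, -0.969, 0.249], [-0.007, 0.249, 0.969], [-1.0, -0.015, -0.004]]
contact_force: [-0.1, 0.6, -0.7]
gripper_width: 0.0429
```

```bash
python3 - <<'E'
from h import *
s=st(); c,im=shot('wrist','w5')
cv2.imwrite('pics/w5z.png',cv2.resize(im[180:380,220:420],None,fx=4,fy=3,interpolation=cv2.INTER_CUBIC))
print(s['tcp_rot'].T@(np.array([.4245,-.262,.071])-s['position']))
E
```

```text
t 3.43 pos [ 0.4284 -0.264   0.0772] F [-0.07  0.64 -0.7 ] w 0.0429
x [ 0.0133 -0.0075 -0.9999] y [-0.9685  0.2485 -0.0148] z [ 0.2486  0.9686 -0.004 ] yaw z 75.61
[0.00610102 0.00433688 0.00103843]
```

View pics/w5z.png

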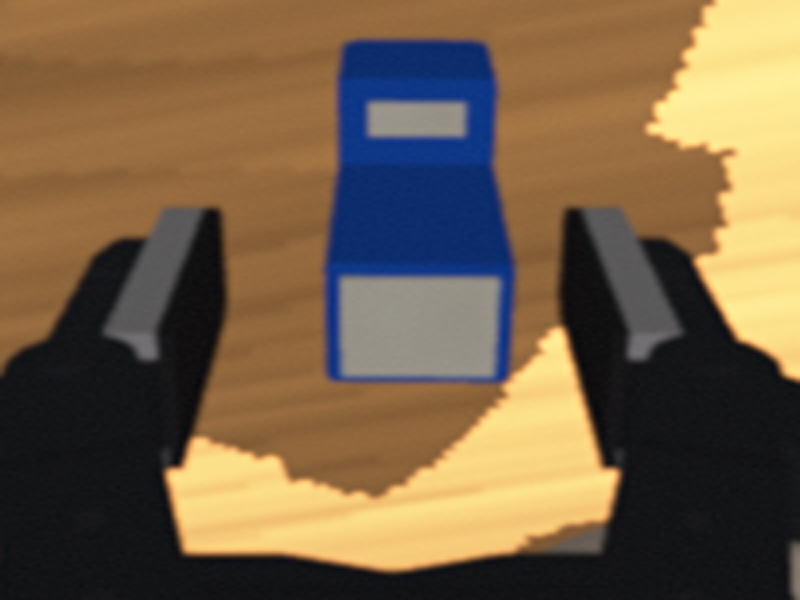

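Request:
servo_tool(
  commands=[
    [[0.15,0.1,0.02],0],
    [[0,0,0],0],
  ],
)

```text
t: 3.65
position: [0.4262, -0.2634, 0.0751]
tcp_rot: [[0.017, -0.968, 0.249], [-0.01, 0.248, 0.969], [-1.0, -0.019, -0.006]]
contact_force: [-0.4, -0.5, -0.2]
gripper_width: 0.0427
```

Request:
servo_tool(
  commands=[
    [[0,0,0],0],
    [[0,0,0],0],
    [[0,0,0],0],
    [[0,0,0],0],
  ],
  fingers=1,
)

```text
t: 3.98
position: [0.4273, -0.2642, 0.0783]
tcp_rot: [[0.02, -0.968, 0.249], [-0.013, 0.249, 0.969], [-1.0, -0.023, -0.007]]
contact_force: [0.2, 0.8, -0.4]
gripper_width: 0.019
```

```bash
python3 - <<'E'
from h import *
s=st(); c,im=shot('wrist','w6')
cv2.imwrite('pics/w6z.png',cv2.resize(im[180:380,220:420],None,fx=4,fy=3,interpolation=cv2.INTER_CUBIC))
E
```

```text
t 3.98 pos [ 0.4273 -0.2642  0.0783] F [ 0.22  0.83 -0.37] w 0.019
x [ 0.0204 -0.0128 -0.9997] y [-0.9683  0.2485 -0.023 ] z [ 0.2488  0.9685 -0.0073] yaw z 75.59
```

View pics/w6z.png

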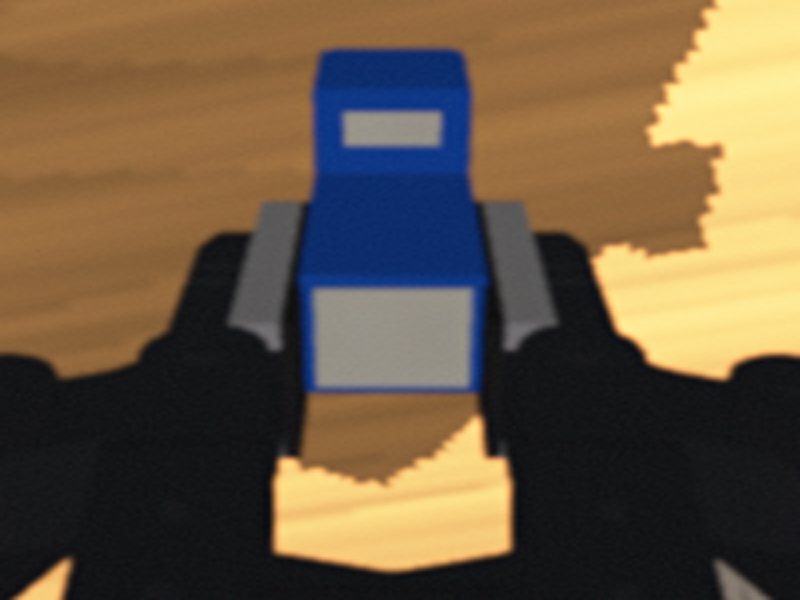

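Request:
servo_tool(
  commands=[
    [[-0.5,0,0],0],
    [[-0.8,0,0],0],
    [[-0.8,0,0],0],
    [[-0.5,0,0],0],
  ],
)

```text
t: 4.37
position: [0.4229, -0.2613, 0.1818]
tcp_rot: [[0.012, -0.968, 0.249], [-0.007, 0.249, 0.969], [-1.0, -0.014, -0.003]]
contact_force: [1.2, 0.4, -0.3]
gripper_width: 0.0187
```

```bash
python3 - <<'E'
from h import *
s=st(); print(s['joints'].round(2),s['tau'].round(2),s['dq'].round(2),s['ft_torque'])
m=np.array([.525,.0085,.1]); print(s['tcp_rot'].T@(m-s['position']))
E
```

```text
t 4.37 pos [ 0.4229 -0.2613  0.1818] F [ 1.22  0.4  -0.34] w 0.0187
x [ 0.0123 -0.0067 -0.9999] y [-0.9685  0.2488 -0.0135] z [ 0.2488  0.9685 -0.0034] yaw z 75.59
[ -37.14   17.8   105.77    0.14   55.64 -112.81] [  0.09 -42.78 -24.34   0.    -0.46  -0.  ] [-1.100e-01 -1.944e+01 -1.099e+01  1.000e-02  3.186e+01  1.000e-01] [-0.01080859 -0.04754468 -0.0212963 ]
[ 0.08127409 -0.03064444  0.28697612]
```

Request:
servo_tool(
  commands=[
    [[0,0,0.7],-0.03],
    [[0,0,0.95],-0.03],
    [[0,0,0.95],0],
    [[0,0,0.95],0],
    [[0,0,0.95],0],
  ],
)

```text
t: 4.78
position: [0.4627, -0.0861, 0.1873]
tcp_rot: [[0.023, -0.98, 0.197], [-0.014, 0.196, 0.98], [-1.0, -0.025, -0.01]]
contact_force: [-0.1, -0.7, -0.2]
gripper_width: 0.0188
```

Request:
servo_tool(
  commands=[
    [[0,0,0.95],0],
    [[0,0,0.95],0],
    [[0,0,0.6],0],
    [[0,0,0],0],
  ],
)

```text
t: 5.12
position: [0.4828, 0.0221, 0.1872]
tcp_rot: [[0.025, -0.981, 0.193], [-0.013, 0.193, 0.981], [-1.0, -0.027, -0.008]]
contact_force: [-0.2, -0.9, -1.3]
gripper_width: 0.0191
```

```bash
python3 - <<'E'
from h import *
s=st(); c,im=shot('wrist','w7')
cv2.imwrite('pics/w7z.png',im)
m=np.array([.525,.0085,.1]); print(s['tcp_rot'].T@(m-s['position']))
E
```

```text
t 5.12 pos [0.4828 0.0221 0.1872] F [-0.16 -0.92 -1.33] w 0.0191
x [ 0.0246 -0.0134 -0.9996] y [-0.9809  0.1928 -0.0267] z [ 0.1931  0.9811 -0.0084] yaw z 78.87
[ 0.08834096 -0.04166323 -0.00445155]
```

View pics/w7z.png

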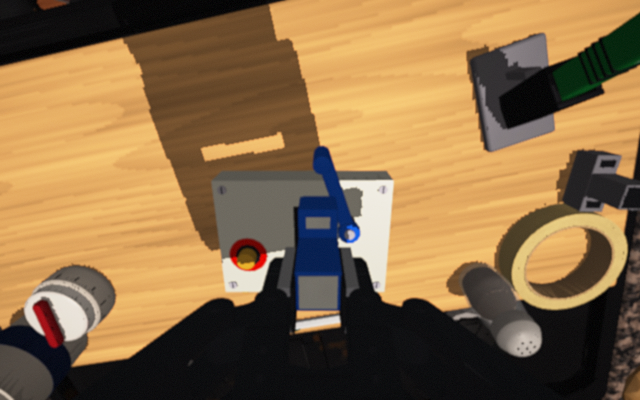

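```bash
python3 - <<'E'
from h import *
im=cv2.imread('pics/w7.png')
cv2.imwrite('pics/w7z.png',cv2.resize(im[140:320,205:405],None,fx=4,fy=3.3,interpolation=cv2.INTER_CUBIC))
E
```

```text
(no output)
```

View pics/w7z.png

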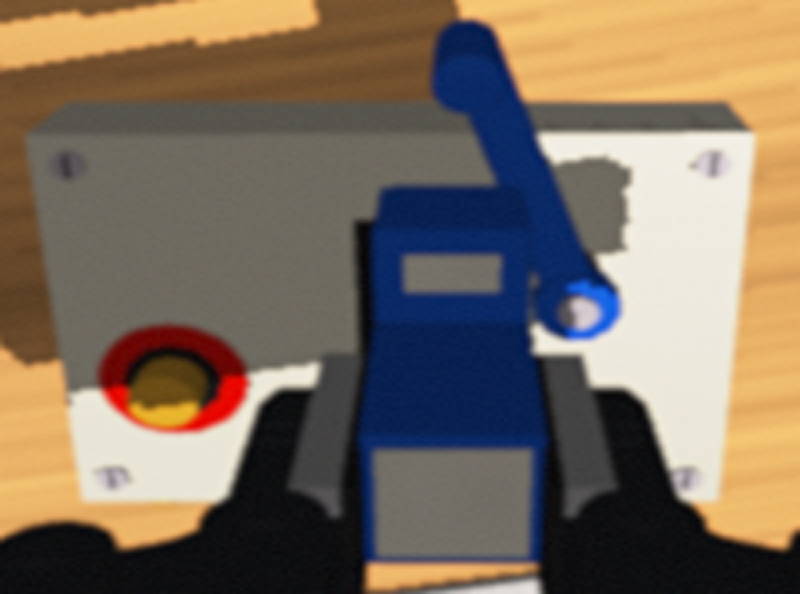

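```bash
cat > m7.py <<'E'
from h import *
c,im=load('w7')
s=dict(p=None)
f=lambda u,v:(205+(u+.5)/4-.5,140+(v+.5)/3.3-.5)
C=[f(28,133),f(754,131),f(718,501),f(83,500)]
loc=np.array([[-55,-75],[-55,75],[55,75],[55,-75]])/1000.
for z in (.076,.078,.08,.082):
    P=np.array([onz(c,q,z)[:2] for q in C])
    L=[np.linalg.norm(P[i]-P[(i+1)%4]) for i in range(4)]
    A=[np.degrees(np.arctan2(*(P[(i+1)%4]-P[i])[::-1])) for i in range(4)]
    print(z,P.mean(0).round(4),np.round(L,4),np.round(A,2))
z=.079
print('pad',onz(c,f(172,387),z+.012).round(4),'ring',onz(c,f(173,378),z+.004).round(4))
print('hinge',onz(c,f(581,312),z+.021).round(4),'peg',onz(c,f(467,50),z+.057).round(4))
# relay in hand
T=r.camera_params('wrist')['tool_from_camera'];ct=(c[0],T[:3,3],T[:3,:3])
def ontx(uv,x):
    p,d=ray(ct,uv); return p+d*(x-p[0])/d[0]
for x in (-.031,-.028,-.025):
    Q=np.array([ontx(f(*q),x) for q in [(358,438),(550,436),(544,562),(362,562)]]); print(x,Q.mean(0).round(4),[np.linalg.norm(Q[i]-Q[(i+1)%4]).round(4) for i in range(4)],np.degrees(np.arctan2(Q[1]-Q[0],1*(Q[1]-Q[0])[2])).round(1)[1])
for x in (.001,.004,.007): # shoulder top, near edge
    Q=np.array([ontx(f(*q),x) for q in [(370,228),(528,228),(530,322),(366,325)]]); print(x,Q.round(4).tolist(),Q.mean(0).round(4))
E
python3 m7.py
```

```text
0.076 [ 0.5255 -0.0021] [0.1513 0.112  0.1522 0.1117] [  79.27  -10.66 -100.84  168.89]
0.078 [ 0.5245 -0.0018] [0.1501 0.1111 0.1509 0.1109] [  79.27  -10.66 -100.84  168.89]
0.08 [ 0.5235 -0.0015] [0.1489 0.1102 0.1497 0.11  ] [  79.27  -10.66 -100.84  168.89]
0.082 [ 0.5225 -0.0012] [0.1477 0.1093 0.1485 0.1091] [  79.27  -10.66 -100.84  168.89]
pad [ 0.5254 -0.0505  0.091 ] ring [ 0.5272 -0.0526  0.083 ]
hinge [0.5156 0.0394 0.1   ] peg [0.4395 0.0306 0.136 ]
-0.031 [-0.031   0.0043 -0.0016] [np.float64(0.0195), np.float64(0.0187), np.float64(0.0194), np.float64(0.0184)] 0.9
-0.028 [-0.028   0.0021 -0.0016] [np.float64(0.02), np.float64(0.0192), np.float64(0.0199), np.float64(0.0189)] 0.9
-0.025 [-0.025  -0.     -0.0016] [np.float64(0.0206), np.float64(0.0197), np.float64(0.0204), np.float64(0.0194)] 0.9
0.001 [[0.001, 0.0288, -0.0118], [0.001, 0.0288, 0.0074], [0.001, 0.0135, 0.008], [0.001, 0.013, -0.0126]] [ 0.001   0.021  -0.0023]
0.004 [[0.004, 0.0276, -0.012], [0.004, 0.0276, 0.0076], [0.004, 0.012, 0.0082], [0.004, 0.0115, -0.0128]] [ 0.004   0.0197 -0.0023]
0.007 [[0.007, 0.0265, -0.0122], [0.007, 0.0265, 0.0078], [0.007, 0.0105, 0.0084], [0.007, 0.01, -0.0131]] [ 0.007   0.0184 -0.0023]
```

Request:
servo_tool(
  commands=[
    [[0,-0.9,-0.1],0],
    [[0,-0.9,0],0],
    [[0,0,0],0],
  ],
)

```text
t: 5.42
position: [0.5525, 0.0016, 0.1886]
tcp_rot: [[0.022, -0.981, 0.191], [-0.014, 0.19, 0.982], [-1.0, -0.024, -0.01]]
contact_force: [-0.5, -0.5, -1.4]
gripper_width: 0.0192
```

```bash
python3 - <<'E'
from h import *
s=st(); c,im=shot('wrist','w8')
cv2.imwrite('pics/w8z.png',cv2.resize(im[60:260,220:420],None,fx=4,fy=3,interpolation=cv2.INTER_CUBIC))
E
```

```text
t 5.42 pos [0.5525 0.0016 0.1886] F [-0.48 -0.47 -1.42] w 0.0192
x [ 0.0216 -0.0141 -0.9997] y [-0.9814  0.1903 -0.0239] z [ 0.1906  0.9816 -0.0098] yaw z 79.01
```

View pics/w8z.png

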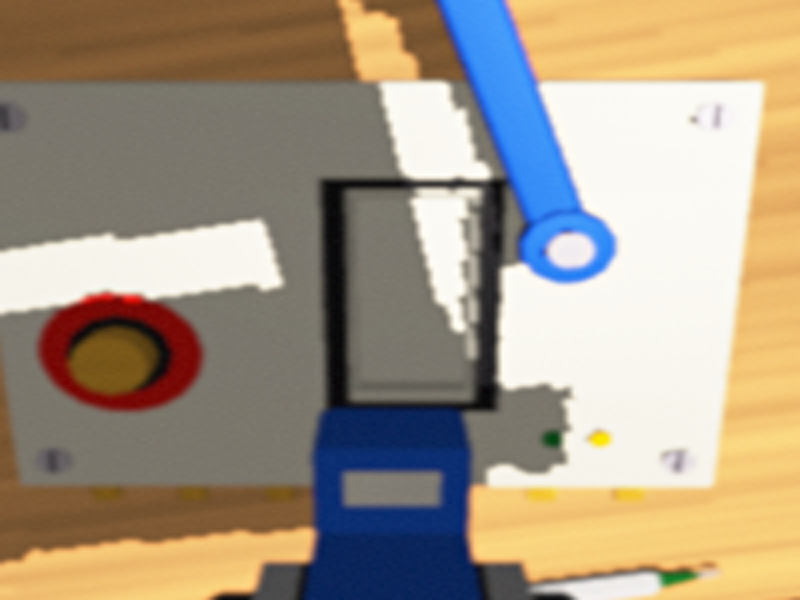

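```bash
cat > m8.py <<'E'
from h import *
c,im=load('w8')
f=lambda u,v:(220+(u+.5)/4-.5,60+(v+.5)/3-.5)
T=r.camera_params('wrist')['tool_from_camera'];ct=(c[0],T[:3,3],T[:3,:3])
def ontx(uv,x):
    p,d=ray(ct,uv); return p+d*(x-p[0])/d[0]
s=st()
for z in (.077,.079,.081):
  for nm,C in (('outer',[(320,180),(508,180),(496,410),(328,410)]),('inner',[(344,189),(484,189),(478,403),(348,403)])):
    P=np.array([onz(c,f(*q),z) for q in C]);m=P.mean(0)
    print(z,nm,m.round(4),'tool',(s['tcp_rot'].T@(m-s['position'])).round(4),[np.linalg.norm(P[i]-P[(i+1)%4]).round(4) for i in range(4)],[np.degrees(np.arctan2(*(P[(i+1)%4]-P[i])[1::-1])).round(1) for i in range(4)])
z=.079
print('ring',onz(c,f(120,352),z+.004).round(4),'pad',onz(c,f(113,361),z+.012).round(4),'hinge',onz(c,f(568,246),z+.021).round(4))
P=np.array([onz(c,f(*q),z) for q in [(765,82),(716,488)]]);print('left edge',P.round(4))
# relay foot top near edge in hand, x=.004
for x in (.002,.004,.006):
    Q=np.array([ontx(f(*q),x) for q in [(314,450),(470,450),(470,533),(312,533)]]); print(x,Q.mean(0).round(4),Q.round(4).tolist())
E
python3 m8.py
```

```text
t 5.47 pos [0.5502 0.0019 0.1881] F [-0.98 -1.   -0.49] w 0.0186
x [ 0.0194 -0.014  -0.9997] y [-0.9815  0.1904 -0.0217] z [ 0.1907  0.9816 -0.01  ] yaw z 79.01
0.077 outer [0.5266 0.008  0.077 ] tool [0.1106 0.0267 0.0025] [np.float64(0.0366), np.float64(0.0636), np.float64(0.0357), np.float64(0.0637)] [np.float64(79.1), np.float64(-11.4), np.float64(-100.7), np.float64(169.4)]
0.077 inner [0.5267 0.0081 0.077 ] tool [0.1106 0.0267 0.0027] [np.float64(0.0274), np.float64(0.0593), np.float64(0.0276), np.float64(0.0593)] [np.float64(79.1), np.float64(-10.7), np.float64(-100.7), np.float64(169.1)]
0.079 outer [0.5261 0.008  0.079 ] tool [0.1085 0.0272 0.0025] [np.float64(0.0363), np.float64(0.0631), np.float64(0.0354), np.float64(0.0632)] [np.float64(79.1), np.float64(-11.4), np.float64(-100.7), np.float64(169.4)]
0.079 inner [0.5263 0.0081 0.079 ] tool [0.1085 0.0271 0.0026] [np.float64(0.0272), np.float64(0.0588), np.float64(0.0273), np.float64(0.0588)] [np.float64(79.1), np.float64(-10.7), np.float64(-100.7), np.float64(169.1)]
0.081 outer [0.5257 0.0081 0.081 ] tool [0.1065 0.0276 
[... 237 characters left out ...]
t64(0.0269), np.float64(0.0583), np.float64(0.0271), np.float64(0.0584)] [np.float64(79.1), np.float64(-10.7), np.float64(-100.7), np.float64(169.1)]
ring [ 0.5282 -0.053   0.083 ] pad [ 0.5283 -0.0527  0.091 ] hinge [0.5133 0.0389 0.1   ]
left edge [[0.4841 0.0826 0.079 ]
 [0.5931 0.0624 0.079 ]]
0.002 [ 0.002   0.0204 -0.0019] [[0.002, 0.0279, -0.0114], [0.002, 0.0279, 0.0077], [0.002, 0.0129, 0.008], [0.002, 0.0129, -0.0119]]
0.004 [ 0.004   0.0195 -0.0019] [[0.004, 0.0271, -0.0115], [0.004, 0.0272, 0.0079], [0.004, 0.0119, 0.0082], [0.004, 0.0119, -0.0121]]
0.006 [ 0.006   0.0187 -0.0019] [[0.006, 0.0264, -0.0117], [0.006, 0.0264, 0.008], [0.006, 0.011, 0.0083], [0.006, 0.0109, -0.0122]]
```

Request:
servo_tool(
  commands=[
    [[0.3,0.32,0.05],0],
    [[0.6,0.3,0.04],0],
    [[0.5,0,0],0],
    [[0.25,0,0],0],
  ],
)

```text
t: 5.8
position: [0.5263, 0.0059, 0.1214]
tcp_rot: [[0.023, -0.981, 0.195], [-0.015, 0.194, 0.981], [-1.0, -0.025, -0.01]]
contact_force: [-0.3, 0.2, -1.0]
gripper_width: 0.0191
```

```bash
python3 - <<'E'
from h import *
s=st(); 
print(s['tcp_rot'].T@(np.array([.5273,.0095,.118])-s['position']))
c,im=shot('wrist','w9');st()
cv2.imwrite('pics/w9z.png',cv2.resize(im[100:300,220:420],None,fx=4,fy=3,interpolation=cv2.INTER_CUBIC))
E
```

```text
t 5.8 pos [0.5263 0.0059 0.1214] F [-0.3   0.18 -1.01] w 0.0191
x [ 0.0225 -0.0147 -0.9996] y [-0.9806  0.1942 -0.0249] z [ 0.1945  0.9808 -0.0101] yaw z 78.78
[ 0.00341703 -0.00019804  0.0037852 ]
t 5.85 pos [0.5255 0.0059 0.1202] F [-1.32 -0.44 -2.94] w 0.0191
x [ 0.02   -0.0146 -0.9997] y [-0.9807  0.1943 -0.0225] z [ 0.1946  0.9808 -0.0104] yaw z 78.78
```

View pics/w9z.png

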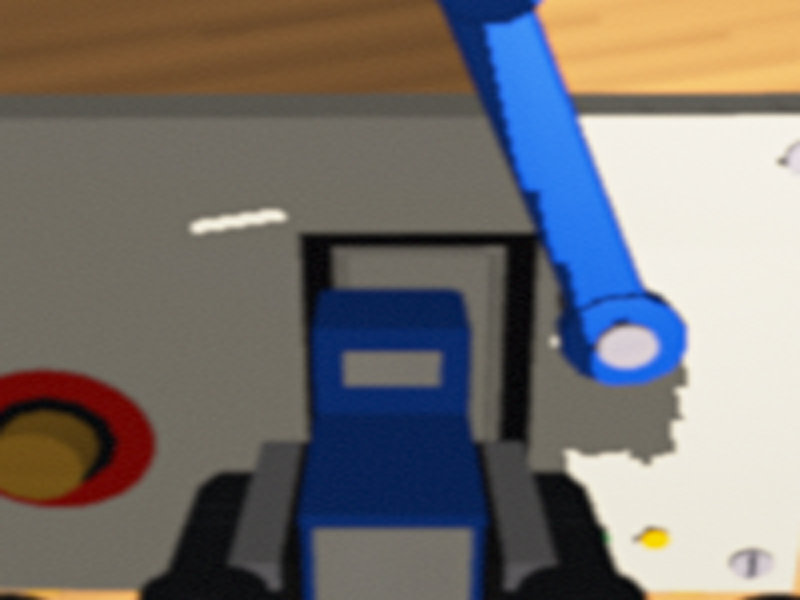

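```bash
cat > m9.py <<'E'
from h import *
c,im=load('w9')
f=lambda u,v:(220+(u+.5)/4-.5,100+(v+.5)/3-.5)
T=r.camera_params('wrist')['tool_from_camera'];ct=(c[0],T[:3,3],T[:3,:3])
def ontx(uv,x):
    p,d=ray(ct,uv); return p+d*(x-p[0])/d[0]
for x in (.040,.042,.044):
    print(x,[ontx(f(*q),x).round(4).tolist() for q in [(330,248),(506,248),(300,235),(537,235)]])
for q,z in [((332,248),.079),((506,248),.079),((300,235),.079),((537,235),.079)]: print(onz(c,f(*q),z).round(4))
for x in (.004,.028): print([ontx(f(*q),x).round(4).tolist() for q in [(313,328),(468,328),(466,292),(316,292)]])
E
python3 m9.py
```

```text
0.04 [[0.04, 0.0307, -0.0112], [0.04, 0.0308, 0.0153], [0.04, 0.0334, -0.0156], [0.04, 0.0335, 0.0198]]
0.042 [[0.042, 0.0302, -0.0113], [0.042, 0.0302, 0.0155], [0.042, 0.0329, -0.0158], [0.042, 0.0329, 0.0201]]
0.044 [[0.044, 0.0296, -0.0114], [0.044, 0.0296, 0.0157], [0.044, 0.0323, -0.0159], [0.044, 0.0324, 0.0203]]
[4.955e-01 4.000e-04 7.900e-02]
[0.5005 0.0263 0.079 ]
[ 0.4919 -0.0038  0.079 ]
[0.4987 0.0313 0.079 ]
[[0.004, 0.0275, -0.0116], [0.004, 0.0275, 0.0076], [0.004, 0.0338, 0.0072], [0.004, 0.0338, -0.0111]]
[[0.028, 0.0182, -0.0132], [0.028, 0.0182, 0.0092], [0.028, 0.0256, 0.0087], [0.028, 0.0255, -0.0127]]
```

Request:
servo_tool(
  commands=[
    [[0,-0.045,0.1],0],
    [[0,0,0],0],
    [[0,0,0],0],
  ],
)

```text
t: 6.1
position: [0.5281, 0.0088, 0.1213]
tcp_rot: [[0.02, -0.98, 0.196], [-0.015, 0.196, 0.981], [-1.0, -0.022, -0.011]]
contact_force: [0.5, 0.2, -0.2]
gripper_width: 0.019
```

```bash
python3 - <<'E'
from h import *
s=st(); 
print(s['tcp_rot'].T@(np.array([.5278,.0096,.098])-s['position']), s['dq'])
E
```

```text
t 6.1 pos [0.5281 0.0088 0.1213] F [ 0.55  0.15 -0.16] w 0.019
x [ 0.0196 -0.0146 -0.9997] y [-0.9804  0.1957 -0.0221] z [ 0.1959  0.9806 -0.0105] yaw z 78.7
[0.02326589 0.00102041 0.00099612] [ 0.0977654  -0.42771403 -0.78838455  0.10301709  0.58733561  0.31002202]
```

Request:
servo_tool(
  commands=[
    [[0.15,0.01,0.03],0],
    [[0.12,0,0.0],0],
    [[0.05,0,0],0],
  ],
)

```text
t: 6.35
position: [0.5299, 0.0098, 0.11]
tcp_rot: [[0.024, -0.98, 0.196], [-0.015, 0.196, 0.981], [-1.0, -0.027, -0.01]]
contact_force: [-0.7, -0.2, -0.9]
gripper_width: 0.0192
```

```bash
python3 - <<'E'
from h import *
s=st(); 
print(s['tcp_rot'].T@(np.array([.5278,.0096,.098])-s['position']))
c,im=shot('wrist','w10');st()
cv2.imwrite('pics/w10z.png',cv2.resize(im[100:300,220:420],None,fx=4,fy=3,interpolation=cv2.INTER_CUBIC))
E
```

```text
t 6.35 pos [0.5299 0.0098 0.11  ] F [-0.69 -0.24 -0.87] w 0.0192
x [ 0.0242 -0.015  -0.9996] y [-0.9803  0.1955 -0.0267] z [ 0.1959  0.9806 -0.0099] yaw z 78.7
[ 0.01193249  0.00233069 -0.00046905]
t 6.4 pos [0.5297 0.0098 0.1097] F [-0.07  0.64 -0.88] w 0.0187
x [ 0.0237 -0.0149 -0.9996] y [-0.9803  0.1956 -0.0262] z [ 0.1959  0.9806 -0.01  ] yaw z 78.7
```

View pics/w10z.png

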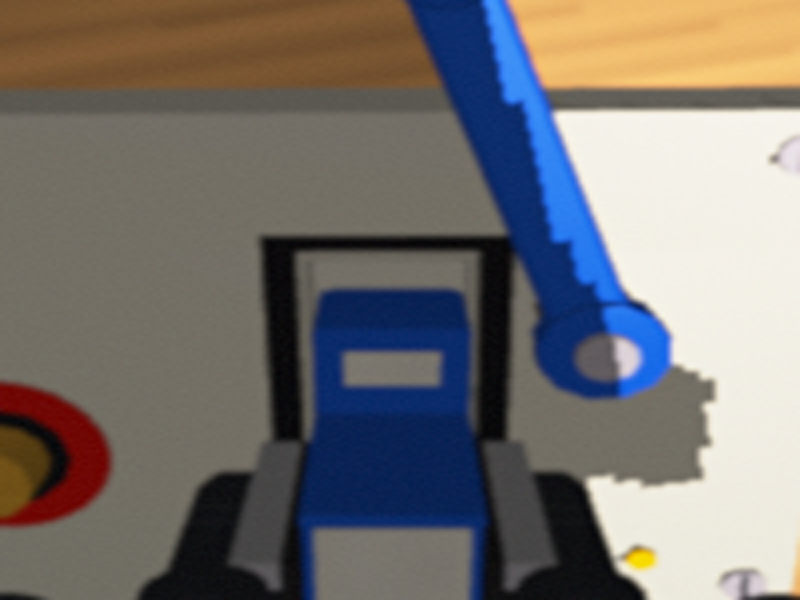

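```bash
python3 - <<'E'
from h import *
c,im=load('w10')
f=lambda u,v:(220+(u+.5)/4-.5,100+(v+.5)/3-.5)
T=r.camera_params('wrist')['tool_from_camera'];ct=(c[0],T[:3,3],T[:3,:3])
def ontx(uv,x):
    p,d=ray(ct,uv); return p+d*(x-p[0])/d[0]
for x in (.029,.031): print(x,[ontx(f(*q),x).round(4).tolist() for q in [(296,251),(480,251),(262,238),(514,238)]])
print([ontx(f(*q),.028).round(4).tolist() for q in [(316,292),(466,292)]])
E
```

```text
0.029 [[0.029, 0.0334, -0.0154], [0.029, 0.0334, 0.0106], [0.029, 0.0359, -0.0201], [0.029, 0.0359, 0.0153]]
0.031 [[0.031, 0.0328, -0.0156], [0.031, 0.0328, 0.0107], [0.031, 0.0353, -0.0203], [0.031, 0.0354, 0.0155]]
[[0.028, 0.0255, -0.0127], [0.028, 0.0256, 0.0087]]
```

Request:
servo_tool(
  commands=[
    [[0.03,0.06,-0.005],0],
    [[0.05,0,0],0],
    [[0.1,0,0],0],
  ],
)

```text
t: 6.65
position: [0.5276, 0.01, 0.1025]
tcp_rot: [[0.025, -0.98, 0.196], [-0.015, 0.195, 0.981], [-1.0, -0.027, -0.01]]
contact_force: [0.7, -0.2, -0.4]
gripper_width: 0.0189
```

```bash
python3 - <<'E'
from h import *
s=st(); 
print(s['tcp_rot'].T@(np.array([.5278,.0096,.098])-s['position']))
E
```

```text
t 6.65 pos [0.5276 0.01   0.1025] F [ 0.66 -0.19 -0.42] w 0.0189
x [ 0.0246 -0.015  -0.9996] y [-0.9803  0.1954 -0.0271] z [ 0.1957  0.9806 -0.0099] yaw z 78.71
[ 0.00451656 -0.00012471 -0.00030282]
```

Request:
servo_tool(
  commands=[
    [[0.1,0,0],0],
    [[0.1,0,0],0],
  ],
)

```text
t: 6.82
position: [0.529, 0.0095, 0.0962]
tcp_rot: [[0.027, -0.98, 0.195], [-0.016, 0.195, 0.981], [-0.999, -0.03, -0.01]]
contact_force: [-27.8, -6.1, 92.8]
gripper_width: 0.019
```

Request:
servo_tool(
  commands=[
    [[0.1,0,0],0],
    [[0.1,0,0],0],
  ],
)

```text
t: 6.98
position: [0.5297, 0.0092, 0.0961]
tcp_rot: [[0.028, -0.98, 0.195], [-0.016, 0.195, 0.981], [-0.999, -0.031, -0.011]]
contact_force: [-30.0, 1.7, 69.5]
gripper_width: 0.0192
```

```bash
python3 - <<'E'
from h import *
s=st(); c,im=shot('wrist','w11');st()
cv2.imwrite('pics/w11z.png',cv2.resize(im[100:300,220:420],None,fx=4,fy=3,interpolation=cv2.INTER_CUBIC))
E
```

```text
t 6.98 pos [0.5297 0.0092 0.0961] F [-29.95   1.7   69.5 ] w 0.0192
x [ 0.0283 -0.0165 -0.9995] y [-0.9803  0.195  -0.0309] z [ 0.1954  0.9807 -0.0106] yaw z 78.73
t 7.03 pos [0.5296 0.0093 0.0961] F [-26.48   0.23  62.43] w 0.019
x [ 0.0283 -0.0165 -0.9995] y [-0.9803  0.195  -0.0309] z [ 0.1954  0.9807 -0.0107] yaw z 78.73
```

View pics/w11z.png

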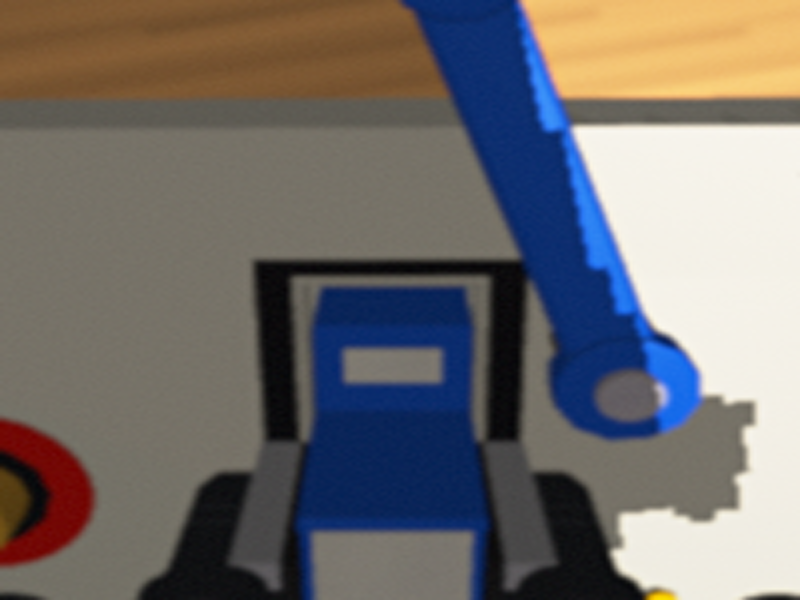

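Contact reached 93 N, so I'll stop pushing and check from the other cameras whether the relay is in the pocket.

```bash
python3 - <<'E'
from h import *
c,im=shot('scene','s11'); 
for P in ([.526,.009,.08],): print(proj(c,P))
u,v=proj(c,[.526,.009,.08]).astype(int)
cv2.imwrite('pics/s11z.png',cv2.resize(im[v-45:v+30,u-50:u+50],None,fx=8,fy=8,interpolation=cv2.INTER_CUBIC))
c,im=load('w11')
cv2.imwrite('pics/w11y.png',cv2.resize(im[175:260,280:360],None,fx=9,fy=7,interpolation=cv2.INTER_CUBIC))
E
```

```text
[311.40280641 222.08073858]
```

View pics/s11z.png

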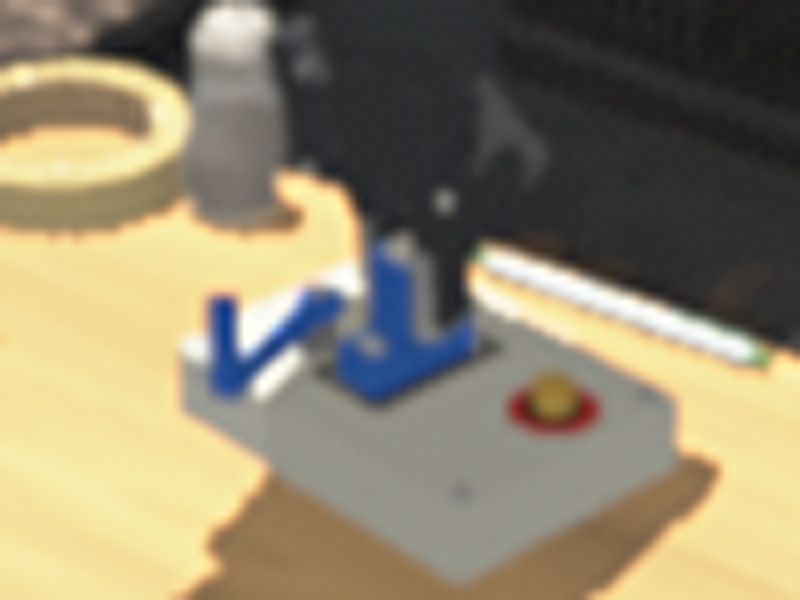

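View pics/w11y.png

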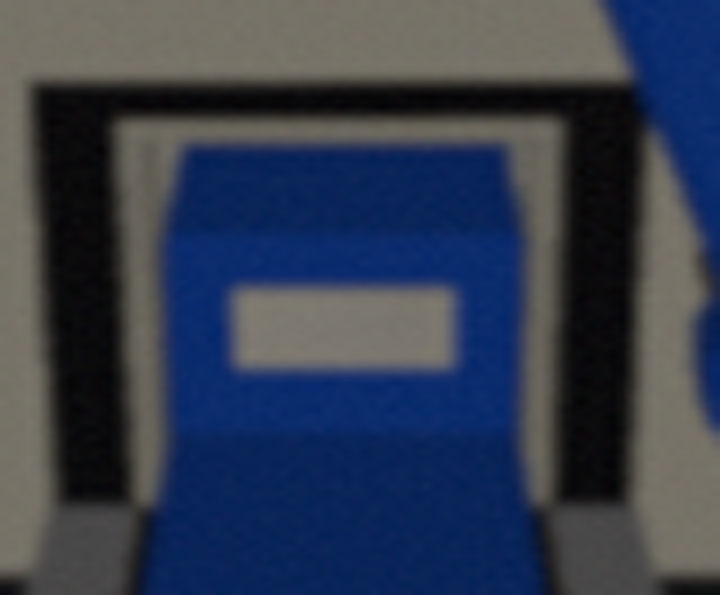

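The foot shows only about 14 mm above the module top, and the TCP height puts the underside at z≈0.068, so the relay looks seated. I'll release with a small opening and check.

Request:
servo_tool(
  commands=[
    [[-0.02,0.02,0],0],
    [[0,0,0],0],
    [[0,0,0],0],
  ],
  fingers=0.33,
)

```text
t: 7.33
position: [0.5295, 0.0094, 0.0991]
tcp_rot: [[0.032, -0.98, 0.195], [-0.017, 0.195, 0.981], [-0.999, -0.035, -0.01]]
contact_force: [-0.2, 0.0, -0.8]
gripper_width: 0.0284
```

```bash
python3 - <<'E'
from h import *
s=st(); c,im=shot('wrist','w12');st()
cv2.imwrite('pics/w12z.png',cv2.resize(im[100:300,220:420],None,fx=4,fy=3,interpolation=cv2.INTER_CUBIC))
E
```

```text
t 7.33 pos [0.5295 0.0094 0.0991] F [-0.18  0.04 -0.84] w 0.0284
x [ 0.0319 -0.0168 -0.9994] y [-0.9802  0.1949 -0.0346] z [ 0.1954  0.9807 -0.0103] yaw z 78.73
t 7.38 pos [0.5295 0.0094 0.099 ] F [0.22 0.55 0.03] w 0.0286
x [ 0.0318 -0.0168 -0.9994] y [-0.9802  0.1949 -0.0344] z [ 0.1953  0.9807 -0.0103] yaw z 78.73
```

View pics/w12z.png

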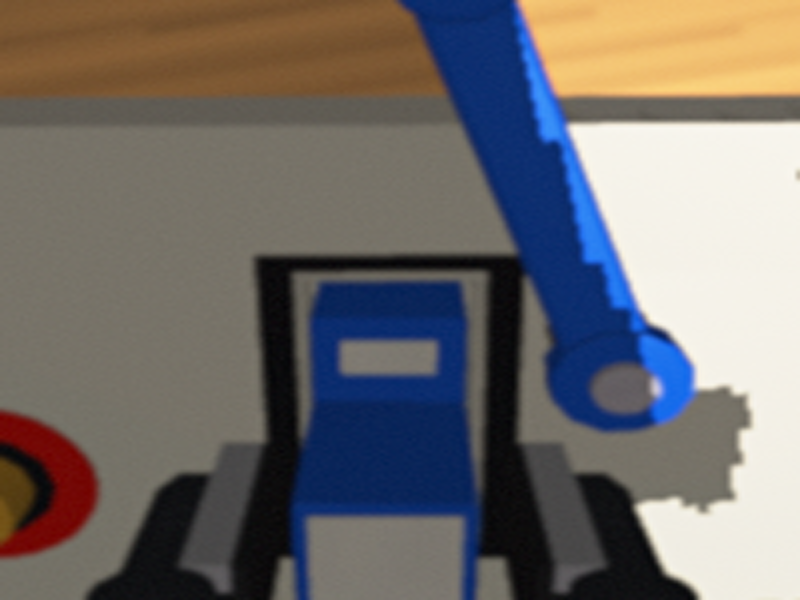

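Request:
servo_tool(
  commands=[
    [[-0.4,0,0],0],
    [[-0.8,0,0],0],
    [[-0.8,0.4,0],0],
    [[-0.4,0.4,0],0],
    [[0,0,0],0],
  ],
)

```text
t: 7.8
position: [0.4933, 0.0173, 0.1932]
tcp_rot: [[0.024, -0.98, 0.196], [-0.016, 0.196, 0.981], [-1.0, -0.027, -0.011]]
contact_force: [-0.6, 0.3, -1.3]
gripper_width: 0.0284
```

```bash
python3 - <<'E'
from h import *
s=st(); c,im=shot('wrist','w13');st()
cv2.imwrite('pics/w13z.png',cv2.resize(im[80:330,200:440],None,fx=3.3,fy=2.4,interpolation=cv2.INTER_CUBIC))
c,im=shot('scene','s13'); 
cv2.imwrite('pics/s13z.png',cv2.resize(im[177:252,261:361],None,fx=8,fy=8,interpolation=cv2.INTER_CUBIC))
E
```

```text
t 7.8 pos [0.4933 0.0173 0.1932] F [-0.62  0.31 -1.29] w 0.0284
x [ 0.0242 -0.0162 -0.9996] y [-0.9803  0.1955 -0.0269] z [ 0.1959  0.9806 -0.0112] yaw z 78.7
t 7.85 pos [0.4941 0.0171 0.1921] F [-0.12  0.01  0.27] w 0.0289
x [ 0.0242 -0.0163 -0.9996] y [-0.9803  0.1956 -0.0269] z [ 0.1959  0.9806 -0.0112] yaw z 78.7
```

View pics/w13z.png

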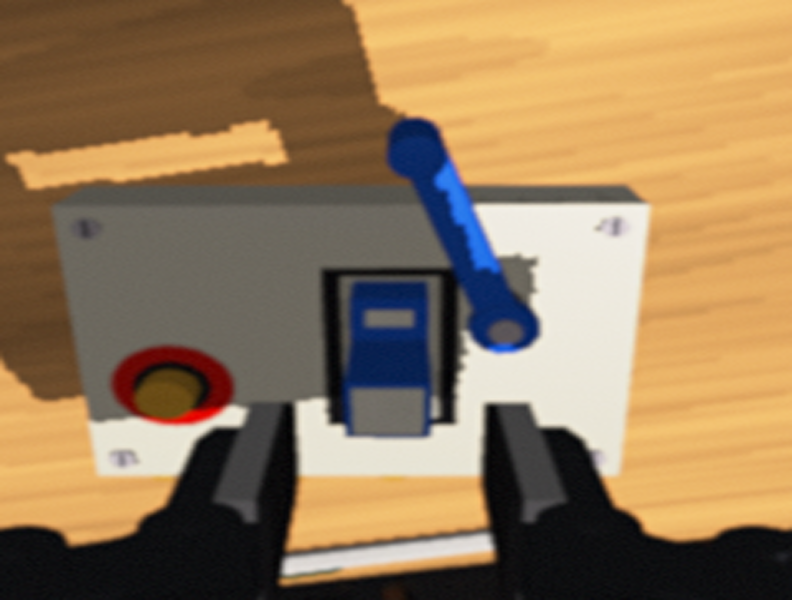

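View pics/s13z.png

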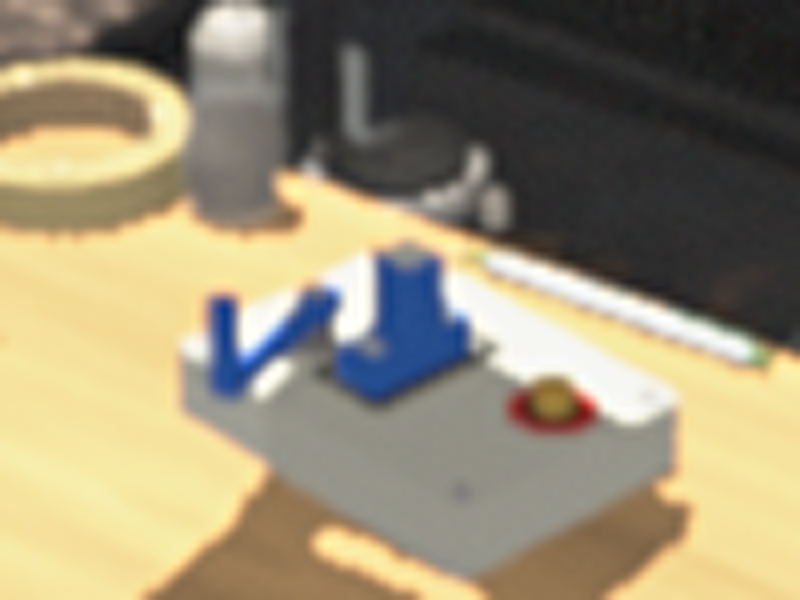

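```bash
python3 - <<'E'
from h import *
c,im=load('w13'); f=lambda u,v:(200+(u+.5)/3.3-.5,80+(v+.5)/2.4-.5)
for z in (.124,.134): 
    P=np.array([onz(c,f(*q),z) for q in [(345,386),(433,386),(431,436),(348,436)]]); print(z,P.mean(0).round(4),[np.linalg.norm(P[i]-P[(i+1)%4]).round(4) for i in range(4)])
P=np.array([onz(c,f(*q),.078) for q in [(52,205),(650,205),(622,475),(98,475)]]);print(P.mean(0).round(4))
print('peg',onz(c,f(413,132),.135).round(4), 'hinge', onz(c,f(505,330),.1).round(4),'frame', np.mean([onz(c,f(*q),.078) for q in [(322,270),(462,270),(452,423),(330,423)]],axis=0).round(4))
# shoulder front: z .078+.014
for z in (.092,.102): print('shoulder front edge mid',z,onz(c,f(389,308),z).round(4))
cs,im=load('s13'); g=lambda u,v:(261+(u+.5)/8-.5,177+(v+.5)/8-.5)
p,e=tri(c,f(389,411),cs,g(407,252)); print('tri tabtop',p.round(4),e)
p,e=tri(c,f(413,132),cs,g(222,297)); print('tri peg',p.round(4),e)
E
```

```text
0.124 [0.5261 0.0081 0.124 ] [np.float64(0.0199), np.float64(0.018), np.float64(0.0193), np.float64(0.018)]
0.134 [0.5204 0.0093 0.134 ] [np.float64(0.019), np.float64(0.0171), np.float64(0.0184), np.float64(0.0171)]
[ 0.5247 -0.0017  0.078 ]
peg [0.4395 0.03   0.135 ] hinge [0.5145 0.039  0.1   ] frame [0.5267 0.008  0.078 ]
shoulder front edge mid 0.092 [0.5045 0.0119 0.092 ]
shoulder front edge mid 0.102 [0.5005 0.0129 0.102 ]
tri tabtop [0.524  0.0083 0.1283] 0.0008877551701862997
tri peg [0.4398 0.0285 0.1428] 0.004656885682847742
```

The tab top at z=0.124 lies directly over the frame centre, so the relay is home. Next is the peg, so I'll zoom in on it.

```bash
python3 - <<'E'
from h import *
c,im=load('w13')
cv2.imwrite('pics/w13p.png',cv2.resize(im[115:235,300:380],None,fx=7,fy=5,interpolation=cv2.INTER_CUBIC))
E
```

```text
(no output)
```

View pics/w13p.png

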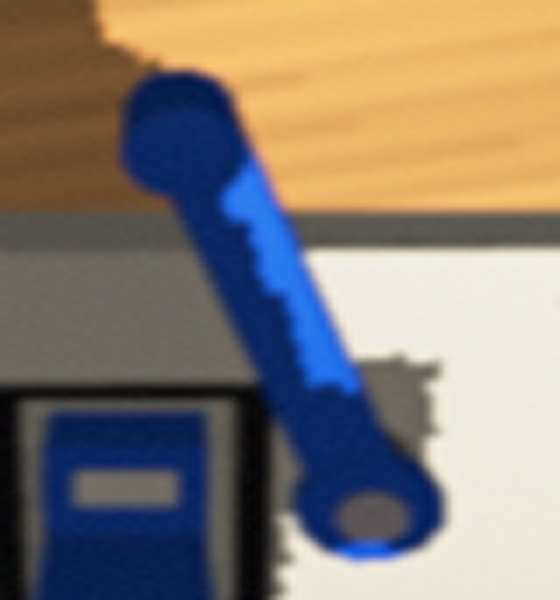

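```bash
python3 - <<'E'
from h import *
c,im=load('w13'); f=lambda u,v:(300+(u+.5)/7-.5,115+(v+.5)/5-.5)
p=onz(c,f(181,151),.135); h=onz(c,f(372,514),.078+.024); print(p.round(4),h.round(4),np.linalg.norm((p-h)[:2]))
b=.0015*np.array([.19,.98]); H=h[:2]+b; P=p[:2]+b
d=P-H; print('H',H.round(4),'P',P.round(4),'ang',np.degrees(np.arctan2(d[1],d[0])), 'shut ang',-90-11)
s=st(); R=s['tcp_rot']
print(R.T@(np.array([*P,.104])-s['position']))
for th in np.radians(np.arange(0,91,10)):pass
E
```

```text
[0.4457 0.0292 0.135 ] [0.5138 0.0389 0.102 ] 0.06871372945352135
H [0.5141 0.0404] P [0.446  0.0307] ang -171.89642702750228 shut ang -101
t 7.9 pos [0.4943 0.0169 0.191 ] F [ 0.03 -0.    0.03] w 0.0287
x [ 0.0229 -0.0162 -0.9996] y [-0.9803  0.1956 -0.0256] z [ 0.1959  0.9805 -0.0114] yaw z 78.7
[0.08561878 0.05223244 0.00504487]
```

Request:
servo_tool(
  commands=[
    [[0.2,0.45,0.06],0],
    [[0.3,0.6,0.06],0],
    [[0.3,0.25,0],0],
    [[0.1,0,0],0],
    [[0,0,0],0],
  ],
  fingers=0.2,
)

```text
t: 8.32
position: [0.4449, 0.0308, 0.1463]
tcp_rot: [[0.017, -0.98, 0.197], [-0.016, 0.197, 0.98], [-1.0, -0.02, -0.013]]
contact_force: [-1.1, 0.3, -0.0]
gripper_width: 0.0341
```

```bash
python3 - <<'E'
from h import *
s=st(); c,im=shot('wrist','w14');s2=st()
cv2.imwrite('pics/w14z.png',cv2.resize(im[160:340,220:420],None,fx=4,fy=3.3,interpolation=cv2.INTER_CUBIC))
R=s2['tcp_rot'];print(R.T@(np.array([.446,.0307,.104])-s2['position']))
E
```

```text
t 8.32 pos [0.4449 0.0308 0.1463] F [-1.11  0.26 -0.02] w 0.0341
x [ 0.0172 -0.0163 -0.9997] y [-0.9803  0.1965 -0.0201] z [ 0.1968  0.9804 -0.0126] yaw z 78.65
t 8.37 pos [0.4451 0.0308 0.1466] F [-0.41  0.31  0.46] w 0.0335
x [ 0.0172 -0.0162 -0.9997] y [-0.9803  0.1966 -0.0201] z [ 0.1969  0.9803 -0.0125] yaw z 78.64
[ 4.25935308e-02 -6.47878358e-05  6.15013995e-04]
```

View pics/w14z.png

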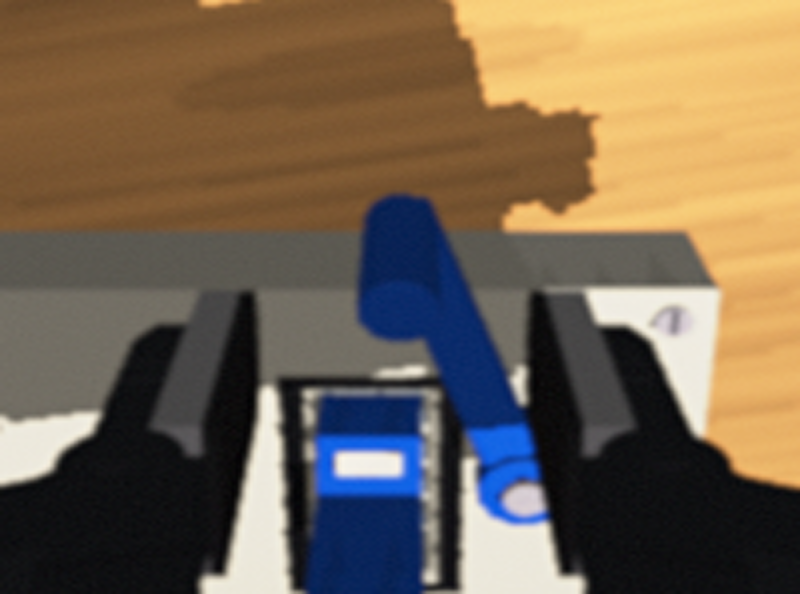

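Request:
servo_tool(
  commands=[
    [[0.4,0,0.01],0],
    [[0.4,0,0],0],
    [[0.2,0,0],0],
    [[0,0,0],0],
  ],
)

```text
t: 8.7
position: [0.4507, 0.0297, 0.1057]
tcp_rot: [[0.02, -0.98, 0.198], [-0.016, 0.197, 0.98], [-1.0, -0.023, -0.012]]
contact_force: [-0.6, -0.5, -0.3]
gripper_width: 0.0341
```

```bash
python3 - <<'E'
from h import *
s2=st()
R=s2['tcp_rot'];print(R.T@(np.array([.446,.0307,.104])-s2['position']))
E
```

```text
t 8.7 pos [0.4507 0.0297 0.1057] F [-0.64 -0.51 -0.29] w 0.0341
x [ 0.0204 -0.0164 -0.9997] y [-0.9801  0.1973 -0.0232] z [ 0.1977  0.9802 -0.0121] yaw z 78.6
[0.00155541 0.00484696 0.00012054]
```

Request:
servo_tool(
  commands=[
    [[0,0.12,0],0],
    [[0,0,0],0],
  ],
  fingers=1,
)

```text
t: 8.87
position: [0.4467, 0.0304, 0.1059]
tcp_rot: [[0.02, -0.98, 0.198], [-0.016, 0.198, 0.98], [-1.0, -0.023, -0.012]]
contact_force: [-7.1, 0.3, 4.2]
gripper_width: 0.0114
```

Request:
servo_tool(
  commands=[
    [[0,0,0],0],
    [[0,0,0],0],
    [[0,0,0],0],
  ],
)

```text
t: 9.12
position: [0.4466, 0.0304, 0.1064]
tcp_rot: [[0.021, -0.98, 0.198], [-0.016, 0.198, 0.98], [-1.0, -0.023, -0.012]]
contact_force: [2.7, 0.2, -11.0]
gripper_width: 0.01
```

Request:
servo_tool(
  commands=[
    [[0,-0.15,-0.31],0],
    [[0,-0.175,-0.24],0],
  ],
)

```text
t: 9.28
position: [0.4526, 0.0076, 0.1063]
tcp_rot: [[0.015, -0.981, 0.196], [-0.015, 0.196, 0.981], [-1.0, -0.018, -0.012]]
contact_force: [-7.9, -3.9, -2.9]
gripper_width: 0.0103
```

Request:
servo_tool(
  commands=[
    [[0,-0.28,-0.22],0],
    [[0,-0.25,-0.165],0],
  ],
)

```text
t: 9.45
position: [0.4691, -0.0125, 0.1065]
tcp_rot: [[0.011, -0.981, 0.195], [-0.014, 0.195, 0.981], [-1.0, -0.014, -0.012]]
contact_force: [4.4, 15.1, -12.1]
gripper_width: 0.0101
```

Request:
servo_tool(
  commands=[
    [[0,-0.3,-0.09],0],
    [[0,-0.29,-0.06],0],
  ],
)

```text
t: 9.62
position: [0.4919, -0.0244, 0.1069]
tcp_rot: [[0.01, -0.98, 0.196], [-0.013, 0.196, 0.98], [-1.0, -0.013, -0.011]]
contact_force: [-1.8, 16.9, -10.0]
gripper_width: 0.01
```

Request:
servo_tool(
  commands=[
    [[0,-0.22,0],0],
    [[0,-0.08,0.01],0],
  ],
)

```text
t: 9.78
position: [0.5013, -0.0265, 0.1062]
tcp_rot: [[-0.001, -0.98, 0.197], [-0.011, 0.197, 0.98], [-1.0, -0.001, -0.011]]
contact_force: [-27.4, 1.6, 20.2]
gripper_width: 0.0104
```

Request:
servo_tool(
  commands=[
    [[0,-0.02,0],0],
    [[0,0,0],0],
    [[0,0,0],0],
  ],
  fingers=0.45,
)

```text
t: 10.03
position: [0.5049, -0.028, 0.1075]
tcp_rot: [[0.002, -0.98, 0.198], [-0.011, 0.198, 0.98], [-1.0, -0.004, -0.011]]
contact_force: [-0.0, -0.8, 1.5]
gripper_width: 0.0231
```

Request:
servo_tool(
  commands=[
    [[-0.4,0,0],0],
    [[-0.8,0,0],0],
    [[-0.8,0.2,0],0],
    [[-0.4,0.2,0],0],
    [[0,0,0],0],
  ],
)

```text
t: 10.45
position: [0.4912, -0.025, 0.2087]
tcp_rot: [[0.008, -0.98, 0.199], [-0.013, 0.199, 0.98], [-1.0, -0.01, -0.011]]
contact_force: [0.5, -0.0, 0.4]
gripper_width: 0.0236
```

```bash
python3 - <<'E'
from h import *
s=st(); c,im=shot('wrist','w15');s2=st()
cv2.imwrite('pics/w15z.png',cv2.resize(im[110:330,200:420],None,fx=3.6,fy=2.7,interpolation=cv2.INTER_CUBIC))
E
```

```text
t 10.45 pos [ 0.4912 -0.025   0.2087] F [ 0.52 -0.    0.42] w 0.0236
x [ 0.0079 -0.0127 -0.9999] y [-0.9799  0.1994 -0.0102] z [ 0.1995  0.9798 -0.0109] yaw z 78.49
t 10.5 pos [ 0.4915 -0.0251  0.2076] F [ 0.57 -0.29  0.69] w 0.0236
x [ 0.0076 -0.0127 -0.9999] y [-0.9799  0.1994 -0.0099] z [ 0.1995  0.9798 -0.011 ] yaw z 78.49
```

View pics/w15z.png

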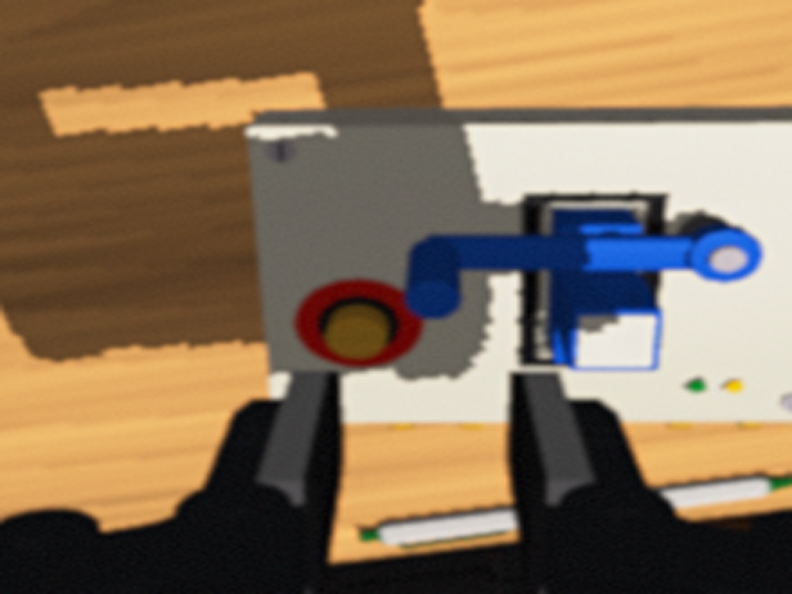

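```bash
python3 - <<'E'
from h import *
c,im=load('w15'); f=lambda u,v:(200+(u+.5)/3.6-.5,110+(v+.5)/2.7-.5)
p=onz(c,f(433,297),.135); h=onz(c,f(727,257),.102); d=(p-h)[:2]; print(p.round(4),h.round(4),np.linalg.norm(d),np.degrees(np.arctan2(d[1],d[0])))
e=[onz(c,f(*q),.099)[:2] for q in [(470,236),(690,236),(470,269),(690,269)]]
print([np.degrees(np.arctan2(*(e[i]-e[i+1])[::-1])) for i in (0,2)])
e=[onz(c,f(*q),.078)[:2] for q in [(480,123),(790,121)]];print(np.degrees(np.arctan2(*(e[0]-e[1])[::-1])))
print('pad',onz(c,f(358,330),.09), 'ring',onz(c,f(358,322),.082))
# tab
P=np.array([onz(c,f(*q),.124) for q in [(575,312),(661,310),(658,369),(573,369)]]);print('tab',P.mean(0))
E
```

```text
[ 0.4996 -0.0277  0.135 ] [0.5138 0.0392 0.102 ] 0.06839059738944296 -101.94397420849826
[np.float64(-101.23351335581403), np.float64(-101.20478924661766)]
-100.82648488782479
pad [ 0.52710564 -0.0527674   0.09      ] ring [ 0.5277946  -0.05346986  0.082     ]
tab [0.5257866 0.0083352 0.124    ]
```

Both views put the lever within about 0.01 rad of shut, and the relay is still seated. Next I'll move to the probe.

Request:
servo_tool(
  commands=[
    [[-0.2,0.15,0.8],-0.09],
    [[-0.2,0.15,0.8],-0.09],
    [[-0.2,0.1,0.8],-0.09],
    [[-0.2,0.1,0.8],-0.09],
    [[-0.1,0.1,0.8],0],
  ],
  fingers=0,
)

```text
t: 10.92
position: [0.4727, 0.1354, 0.2383]
tcp_rot: [[0.008, -0.986, -0.166], [-0.014, -0.166, 0.986], [-1.0, -0.006, -0.015]]
contact_force: [0.9, 1.2, 0.3]
gripper_width: 0.0425
```

Request:
servo_tool(
  commands=[
    [[0,0.1,0.6],0],
    [[0,0,0.3],0],
    [[0,0,0],0],
  ],
)

```text
t: 11.17
position: [0.4619, 0.1765, 0.2355]
tcp_rot: [[0.008, -0.985, -0.172], [-0.013, -0.172, 0.985], [-1.0, -0.006, -0.015]]
contact_force: [0.8, -0.4, 0.2]
gripper_width: 0.0429
```

```bash
python3 - <<'E'
from h import *
s=st(); c,im=shot('wrist','w16');s2=st()
E
```

```text
t 11.17 pos [0.4619 0.1765 0.2355] F [ 0.77 -0.45  0.16] w 0.0429
x [ 0.0082 -0.0133 -0.9999] y [-0.9851 -0.1718 -0.0058] z [-0.1717  0.985  -0.0145] yaw z 99.89
t 11.22 pos [0.4619 0.1756 0.2353] F [-0.14  0.01 -0.06] w 0.0426
x [ 0.0076 -0.0138 -0.9999] y [-0.9852 -0.1716 -0.0051] z [-0.1715  0.9851 -0.0149] yaw z 99.87
```

View pics/w16.png

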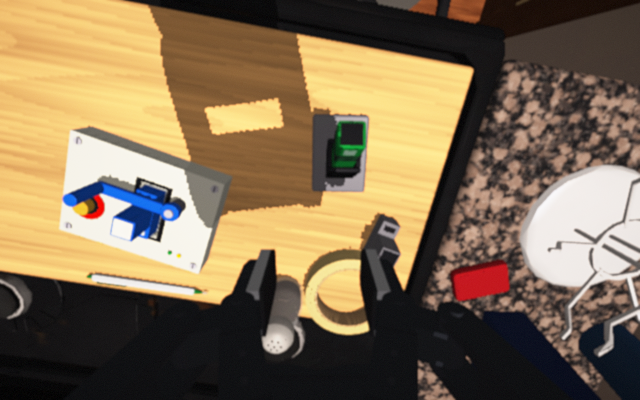

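```bash
python3 - <<'E'
from h import *
c,im=load('w16')
cv2.imwrite('pics/w16z.png',cv2.resize(im[105:200,300:380],None,fx=7,fy=6,interpolation=cv2.INTER_CUBIC))
E
```

```text
(no output)
```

View pics/w16z.png

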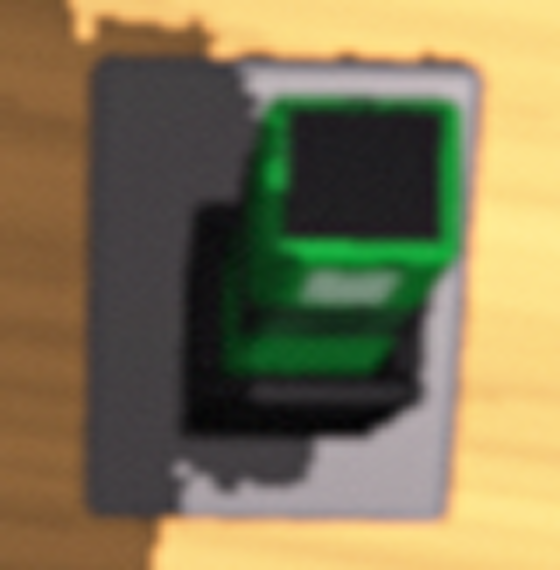

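```bash
python3 - <<'E'
from h import *
c,im=load('w16'); f=lambda u,v:(300+(u+.5)/7-.5,105+(v+.5)/6-.5)
for z in (.05,.054,.058):
    P=np.array([onz(c,f(*q),z)[:2] for q in [(92,60),(482,63),(447,520),(86,520)]]); print(z,P.mean(0).round(4),[np.linalg.norm(P[i]-P[(i+1)%4]).round(4) for i in range(4)],[np.degrees(np.arctan2(*(P[(i+1)%4]-P[i])[::-1])).round(1) for i in range(4)])
for z in (.165,.17,.175,.18,.185):
    P=np.array([onz(c,f(*q),z-dz)[:2] for q,dz in [((264,98),.003),((462,97),.003),((464,258),-.003),((280,253),-.003)]]); print(z,P.mean(0).round(4),[np.linalg.norm(P[i]-P[(i+1)%4]).round(4) for i in range(4)],[np.degrees(np.arctan2(*(P[(i+1)%4]-P[i])[::-1])).round(1) for i in range(4)])
E
```

```text
0.05 [0.4408 0.1909] [np.float64(0.056), np.float64(0.0806), np.float64(0.0562), np.float64(0.0813)] [np.float64(99.5), np.float64(9.1), np.float64(-79.8), np.float64(-171.0)]
0.054 [0.4401 0.1905] [np.float64(0.0553), np.float64(0.0796), np.float64(0.0555), np.float64(0.0803)] [np.float64(99.5), np.float64(9.1), np.float64(-79.8), np.float64(-171.0)]
0.058 [0.4393 0.1902] [np.float64(0.0546), np.float64(0.0786), np.float64(0.0548), np.float64(0.0793)] [np.float64(99.5), np.float64(9.1), np.float64(-79.8), np.float64(-171.0)]
0.165 [0.4035 0.1866] [np.float64(0.0188), np.float64(0.0168), np.float64(0.0175), np.float64(0.0162)] [np.float64(100.3), np.float64(10.8), np.float64(-81.7), np.float64(-164.5)]
0.17 [0.4029 0.186 ] [np.float64(0.0183), np.float64(0.0164), np.float64(0.0171), np.float64(0.0158)] [np.float64(100.3), np.float64(10.8), np.float64(-81.7), np.float64(-164.5)]
0.175 [0.4023 0.1854] [np.float64(0.0179), np.float64(0.016), np.float64(0.0166), np.float64(0.0154)] [np.float64(100.3), np.float64(10.7), np.float64(-81.7), np.float64(-164.5)]
0.18 [0.4017 0.1848] [np.float64(0.0175), np.float64(0.0156), np.float64(0.0162), np.float64(0.015)] [np.float64(100.3), np.float64(10.6), np.float64(-81.7), np.float64(-164.5)]
0.185 [0.401  0.1843] [np.float64(0.017), np.float64(0.0151), np.float64(0.0158), np.float64(0.0146)] [np.float64(100.3), np.float64(10.6), np.float64(-81.7), np.float64(-164.5)]
```

Request:
servo_tool(
  commands=[
    [[0,0.5,0.25],0],
    [[0.2,0.5,0.3],0],
    [[0.4,0.15,0.03],0],
    [[0.2,0,0],0],
    [[0,0,0],0],
  ],
)

```text
t: 11.63
position: [0.4136, 0.187, 0.1988]
tcp_rot: [[0.007, -0.986, -0.169], [-0.015, -0.169, 0.986], [-1.0, -0.004, -0.016]]
contact_force: [0.4, -0.0, 0.1]
gripper_width: 0.0427
```

```bash
python3 - <<'E'
from h import *
s=st(); c,im=shot('wrist','w17');s2=st()
cv2.imwrite('pics/w17z.png',cv2.resize(im[160:360,220:420],None,fx=4,fy=3,interpolation=cv2.INTER_CUBIC))
R=s2['tcp_rot'];print(R.T@(np.array([.4127,.1892,.123])-s2['position']))
E
```

```text
t 11.63 pos [0.4136 0.187  0.1988] F [ 0.39 -0.03  0.06] w 0.0427
x [ 0.0071 -0.0152 -0.9999] y [-0.9857 -0.1686 -0.0044] z [-0.1685  0.9856 -0.0162] yaw z 99.7
t 11.68 pos [0.414  0.1869 0.1994] F [-0.52  0.47 -0.32] w 0.0426
x [ 0.0074 -0.0151 -0.9999] y [-0.9857 -0.1684 -0.0048] z [-0.1683  0.9856 -0.0162] yaw z 99.69
[0.07631518 0.00127013 0.00367924]
```

View pics/w17z.png

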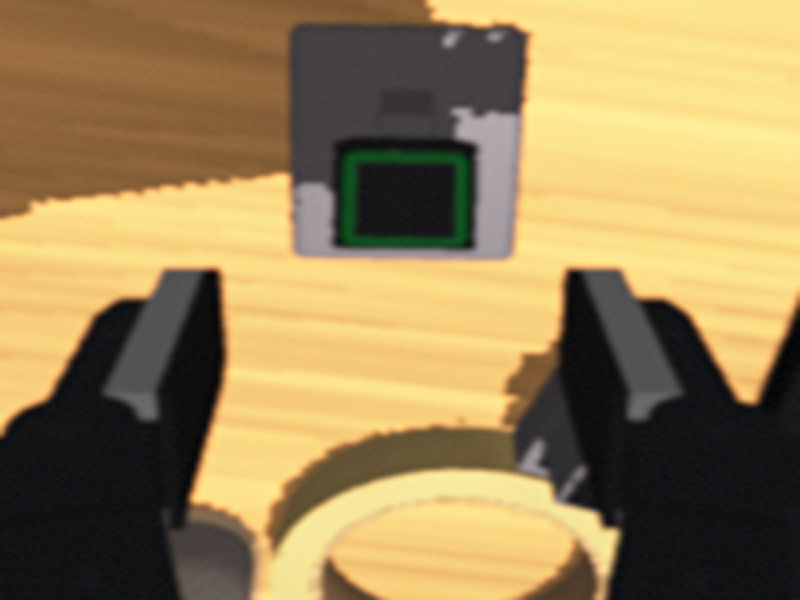

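Request:
servo_tool(
  commands=[
    [[0.3,0.03,0.08],0],
    [[0.5,0,0],0],
    [[0.5,0,0],0],
    [[0.4,0,0],0],
    [[0.1,0,0],0],
  ],
)

```text
t: 12.1
position: [0.4199, 0.1872, 0.1281]
tcp_rot: [[0.015, -0.986, -0.164], [-0.013, -0.164, 0.986], [-1.0, -0.013, -0.015]]
contact_force: [-1.1, 0.3, -0.1]
gripper_width: 0.0431
```

```bash
python3 - <<'E'
from h import *
s=st(); c,im=shot('wrist','w18');s2=st()
cv2.imwrite('pics/w18z.png',cv2.resize(im[160:360,220:420],None,fx=4,fy=3,interpolation=cv2.INTER_CUBIC))
R=s2['tcp_rot'];print(R.T@(np.array([.4127,.1892,.123])-s2['position']))
E
```

```text
t 12.1 pos [0.4199 0.1872 0.1281] F [-1.15  0.3  -0.1 ] w 0.0431
x [ 0.0153 -0.013  -0.9998] y [-0.9864 -0.164  -0.013 ] z [-0.1638  0.9864 -0.0154] yaw z 99.43
t 12.15 pos [0.42   0.1873 0.1284] F [-0.44 -0.63 -0.48] w 0.0425
x [ 0.0154 -0.013  -0.9998] y [-0.9864 -0.164  -0.0131] z [-0.1638  0.9864 -0.0154] yaw z 99.43
[0.00524263 0.00695574 0.00319699]
```

View pics/w18z.png

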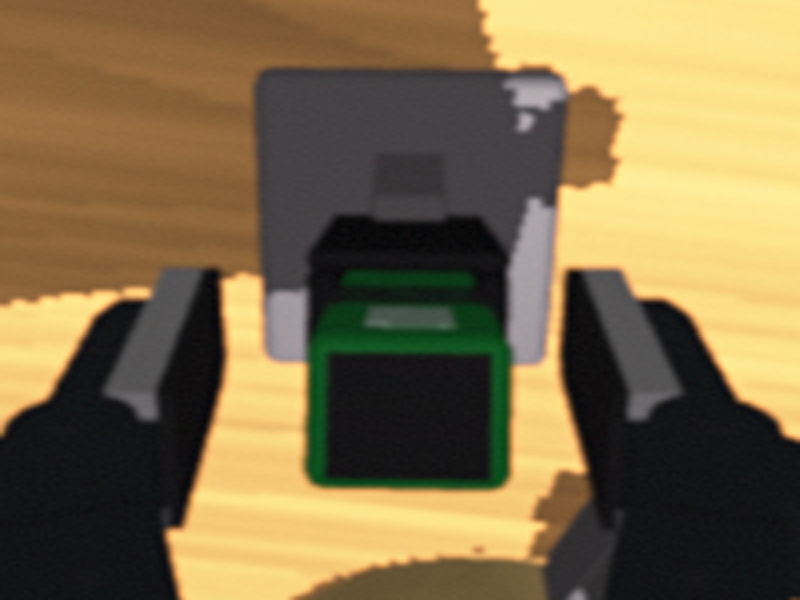

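Request:
servo_tool(
  commands=[
    [[0.06,0.17,0.07],0],
    [[0.05,0.02,0],0],
    [[0,0,0],0],
  ],
)

```text
t: 12.4
position: [0.4134, 0.1886, 0.1254]
tcp_rot: [[0.018, -0.987, -0.162], [-0.012, -0.163, 0.987], [-1.0, -0.015, -0.015]]
contact_force: [0.7, -0.0, -0.3]
gripper_width: 0.0432
```

Request:
servo_tool(
  commands=[
    [[0.01,0,0],0],
    [[0.01,0,0],0],
    [[0.01,0,0],0],
    [[0,0,0],0],
  ],
  fingers=1,
)

```text
t: 12.73
position: [0.4142, 0.1888, 0.1262]
tcp_rot: [[0.02, -0.986, -0.163], [-0.012, -0.163, 0.987], [-1.0, -0.018, -0.015]]
contact_force: [-1.3, -0.5, -1.2]
gripper_width: 0.0172
```

```bash
python3 - <<'E'
from h import *
s=st(); c,im=shot('wrist','w19');s2=st()
cv2.imwrite('pics/w19z.png',cv2.resize(im[160:360,220:420],None,fx=4,fy=3,interpolation=cv2.INTER_CUBIC))
R=s2['tcp_rot'];print(R.T@(np.array([.4127,.1892,.123])-s2['position']))
E
```

```text
t 12.73 pos [0.4142 0.1888 0.1262] F [-1.29 -0.5  -1.24] w 0.0172
x [ 0.0204 -0.0116 -0.9997] y [-0.9865 -0.1629 -0.0182] z [-0.1626  0.9866 -0.0148] yaw z 99.36
t 12.78 pos [0.4141 0.1889 0.1261] F [-1.24 -0.67  0.2 ] w 0.0171
x [ 0.0203 -0.0116 -0.9997] y [-0.9865 -0.1629 -0.0181] z [-0.1627  0.9866 -0.0147] yaw z 99.36
[0.00308388 0.00142438 0.00060399]
```

View pics/w19z.png

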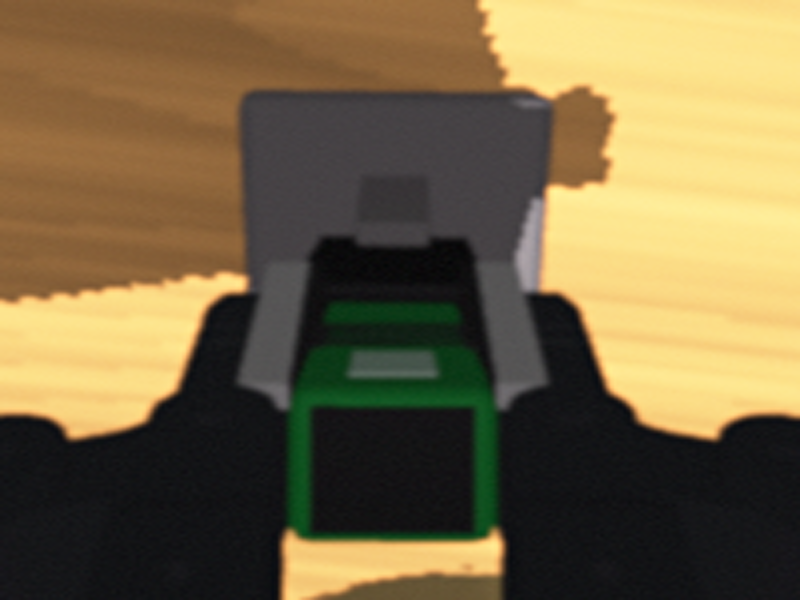

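Request:
servo_tool(
  commands=[
    [[-0.2,0.07,0],0],
    [[-0.3,0.105,0],0],
    [[-0.3,0.105,0],0],
  ],
)

```text
t: 13.03
position: [0.4015, 0.1871, 0.158]
tcp_rot: [[0.017, -0.987, -0.162], [-0.013, -0.163, 0.987], [-1.0, -0.015, -0.015]]
contact_force: [0.4, 1.0, -0.9]
gripper_width: 0.0173
```

```bash
python3 - <<'E'
from h import *
s2=st(); d=s2['position']-np.array([.4141,.1889,.1261]); a=np.array([-.338,-.058,.939]); print('along',d@a,'off',d-a*(d@a))
E
```

```text
t 13.03 pos [0.4015 0.1871 0.158 ] F [ 0.4   0.97 -0.94] w 0.0173
x [ 0.0172 -0.0126 -0.9998] y [-0.9866 -0.1627 -0.015 ] z [-0.1625  0.9866 -0.0152] yaw z 99.35
along 0.03429813431491153 off [-0.00101299  0.00020002 -0.00032777]
```

Request:
servo_tool(
  commands=[
    [[-0.25,0.09,0],0],
    [[0,0,0],0],
  ],
)

```text
t: 13.2
position: [0.3975, 0.1868, 0.1709]
tcp_rot: [[0.02, -0.986, -0.163], [-0.012, -0.163, 0.987], [-1.0, -0.018, -0.015]]
contact_force: [0.1, 0.8, -1.0]
gripper_width: 0.0173
```

```bash
python3 - <<'E'
from h import *
s2=st(); d=s2['position']-np.array([.4141,.1889,.1261]); a=np.array([-.338,-.058,.939]); print('along',d@a,'off',d-a*(d@a))
c,im=shot('wrist','w20');st()
cv2.imwrite('pics/w20z.png',cv2.resize(im[130:380,220:420],None,fx=4,fy=2.4,interpolation=cv2.INTER_CUBIC))
c,im=shot('scene','s20'); u,v=proj(c,[.42,.19,.12]).astype(int)
cv2.imwrite('pics/s20z.png',cv2.resize(im[v-40:v+30,u-40:u+40],None,fx=8,fy=8,interpolation=cv2.INTER_CUBIC))
E
```

```text
t 13.2 pos [0.3975 0.1868 0.1709] F [ 0.09  0.77 -0.95] w 0.0173
x [ 0.0197 -0.0116 -0.9997] y [-0.9865 -0.1629 -0.0175] z [-0.1626  0.9866 -0.0146] yaw z 99.36
along 0.04780598780095568 off [-4.19926155e-04  7.19240506e-04 -7.25679161e-05]
t 13.25 pos [0.3976 0.1868 0.1702] F [ 0.55 -0.03 -1.34] w 0.0172
x [ 0.0194 -0.0117 -0.9997] y [-0.9865 -0.1628 -0.0172] z [-0.1626  0.9866 -0.0147] yaw z 99.36
```

View pics/w20z.png

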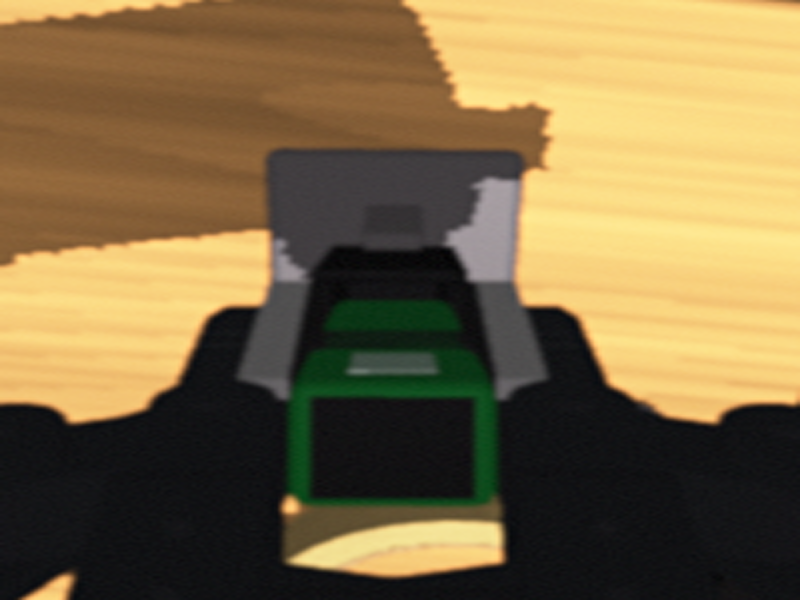

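View pics/s20z.png

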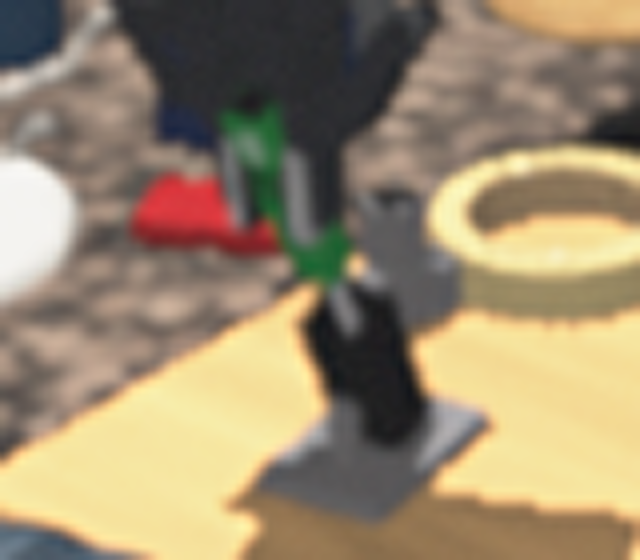

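Request:
servo_tool(
  commands=[
    [[-0.02,-0.2,0],0],
    [[-0.03,-0.2,0],0],
  ],
)

```text
t: 13.47
position: [0.4112, 0.1888, 0.1704]
tcp_rot: [[0.012, -0.987, -0.163], [-0.014, -0.163, 0.987], [-1.0, -0.01, -0.016]]
contact_force: [-11.0, -1.6, 2.3]
gripper_width: 0.017
```

```bash
python3 - <<'E'
from h import *
s=st(); print(s['ft_torque'])
E
```

```text
t 13.47 pos [0.4112 0.1888 0.1704] F [-10.99  -1.62   2.31] w 0.017
x [ 0.012  -0.0138 -0.9998] y [-0.9866 -0.163  -0.0096] z [-0.1628  0.9865 -0.0156] yaw z 99.37
[-0.23782782  2.07710362 -0.01413049]
```

Contact at 11 N, so I'll continue the levering.

Request:
servo_tool(
  commands=[
    [[-0.06,-0.2,0],0],
    [[-0.05,-0.15,0],0],
  ],
)

```text
t: 13.63
position: [0.4224, 0.1905, 0.1725]
tcp_rot: [[-0.001, -0.987, -0.163], [-0.017, -0.163, 0.987], [-1.0, 0.004, -0.017]]
contact_force: [-11.8, 0.7, 1.7]
gripper_width: 0.0174
```

```bash
python3 - <<'E'
from h import *
s=st(); print(s['ft_torque'])
c,im=shot('wrist','w21');st()
cv2.imwrite('pics/w21z.png',cv2.resize(im[130:380,220:420],None,fx=4,fy=2.4,interpolation=cv2.INTER_CUBIC))
c,im=shot('scene','s21'); u,v=proj(c,[.42,.19,.12]).astype(int)
cv2.imwrite('pics/s21z.png',cv2.resize(im[v-40:v+30,u-40:u+40],None,fx=8,fy=8,interpolation=cv2.INTER_CUBIC))
E
```

```text
t 13.63 pos [0.4224 0.1905 0.1725] F [-11.77   0.71   1.71] w 0.0174
x [-8.000e-04 -1.700e-02 -9.999e-01] y [-0.9867 -0.1625  0.0035] z [-0.1626  0.9866 -0.0166] yaw z 99.36
[-0.09923813  2.39750908 -0.02589119]
t 13.68 pos [0.4232 0.1906 0.1726] F [-9.78 -0.4   1.55] w 0.0176
x [-5.000e-04 -1.690e-02 -9.999e-01] y [-0.9867 -0.1624  0.0033] z [-0.1625  0.9866 -0.0166] yaw z 99.35
```

View pics/w21z.png

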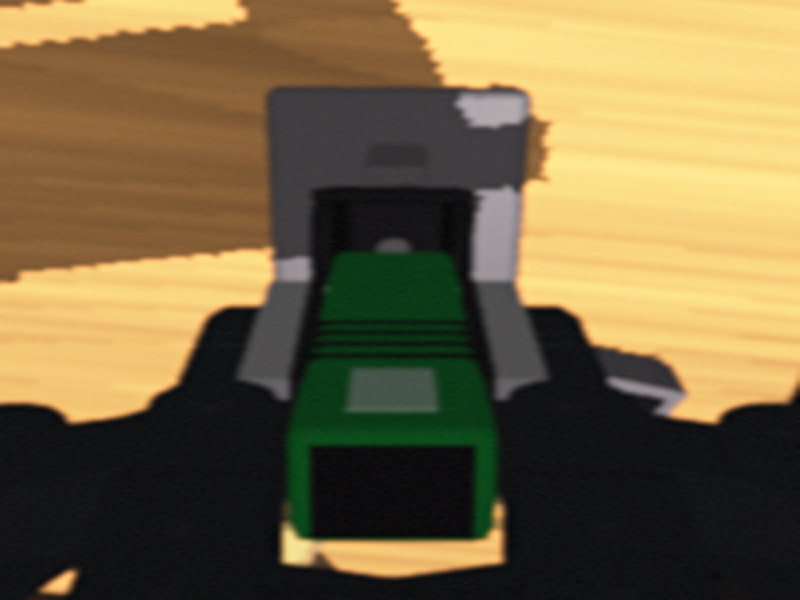

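View pics/s21z.png

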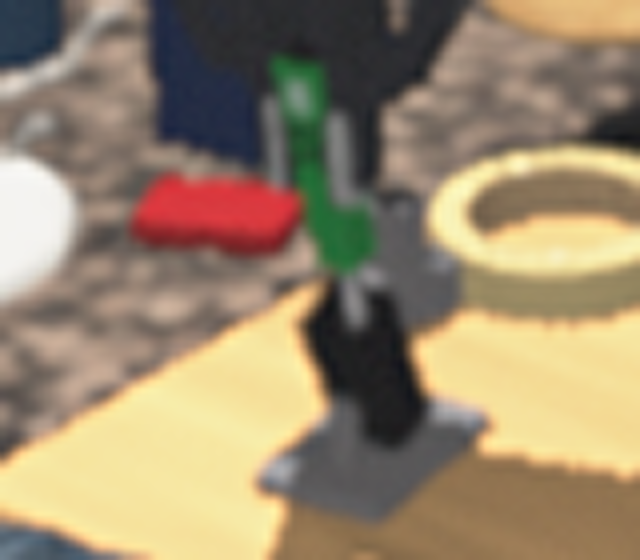

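```bash
cat > tilt.py <<'E'
from h import *
from scipy.optimize import least_squares
T=r.camera_params('wrist')['tool_from_camera'];K=r.camera_params('wrist')['K'];ct=(K,T[:3,3],T[:3,:3])
def solve(vn,vf,z0=0.,y0=0.):
    def res(q):
        th,L=q; a=np.array([-np.cos(th),np.sin(th),0]);n=np.array([np.sin(th),np.cos(th),0])
        C=np.array([-.019,y0,0])+L*a
        return [proj(ct,C+.009*n)[1]-vn, proj(ct,C-.009*n)[1]-vf]
    return least_squares(res,[.3,.03]).x
if __name__=='__main__':
    g=lambda v:130+(v+.5)/2.4-.5
    for y0 in (-.002,0,.002):
        print(solve(g(393),g(505),y0=y0),solve(g(443),g(539),y0=y0))
    print(proj(ct,[.1,0,0]))
E
python3 tilt.py
```

```text
[0.24128849 0.02799117] [0.02452298 0.02964852]
[0.206821   0.02948317] [0.00535122 0.03122588]
[0.17508348 0.03096938] [-0.01299319  0.03277725]
[320.00689438 198.75982194]
```

```bash
cat > drawax.py <<'E'
from h import *
import sys
# overlay candidate axis directions on scene crop: pts at grip point +-; prints angles
def axis_px(cs,G,th,yaw,Ls=(-.095,-.06,.03)):
    a=np.array([-np.sin(th)*np.cos(yaw),-np.sin(th)*np.sin(yaw),np.cos(th)])
    return [proj(cs,G+L*a) for L in Ls]
for n,G in (('s20',[.3976,.1868,.1892]),('s21',[.4232,.1906,.1916])):
    cs,im=load(n); G=np.array(G); u,v=proj(cs,[.42,.19,.12]).astype(int)
    for th in (0,.1,.2,.3,.4):
        P=np.array(axis_px(cs,G,th,np.radians(9.5))); z=(P-np.array([u-40,v-40])+.5)*8-.5
        print(n,th,z.round(0).tolist(), 'slope du/dv',((P[0]-P[2])[0]/(P[0]-P[2])[1]).round(3))
E
python3 drawax.py
```

```text
s20 0 [[297.0, 415.0], [290.0, 332.0], [273.0, 107.0]] slope du/dv 0.077
s20 0.1 [[311.0, 402.0], [300.0, 323.0], [268.0, 111.0]] slope du/dv 0.148
s20 0.2 [[325.0, 387.0], [309.0, 314.0], [263.0, 116.0]] slope du/dv 0.228
s20 0.3 [[339.0, 370.0], [317.0, 303.0], [259.0, 121.0]] slope du/dv 0.322
s20 0.4 [[352.0, 351.0], [326.0, 291.0], [254.0, 127.0]] slope du/dv 0.435
s21 0 [[337.0, 377.0], [331.0, 294.0], [315.0, 72.0]] slope du/dv 0.071
s21 0.1 [[351.0, 364.0], [340.0, 286.0], [311.0, 75.0]] slope du/dv 0.14
s21 0.2 [[365.0, 349.0], [349.0, 277.0], [306.0, 80.0]] slope du/dv 0.219
s21 0.3 [[378.0, 332.0], [357.0, 266.0], [301.0, 85.0]] slope du/dv 0.31
s21 0.4 [[391.0, 314.0], [366.0, 255.0], [297.0, 91.0]] slope du/dv 0.419
```

Request:
servo_tool(
  commands=[
    [[-0.02,-0.2,0],0],
    [[-0.02,-0.12,0],0],
  ],
)

```text
t: 13.9
position: [0.4326, 0.192, 0.1717]
tcp_rot: [[-0.012, -0.987, -0.162], [-0.02, -0.162, 0.987], [-1.0, 0.015, -0.018]]
contact_force: [-7.0, -1.3, 3.5]
gripper_width: 0.0172
```

```bash
python3 - <<'E'
from h import *
from tilt import solve
s=st(); print(s['ft_torque'])
c,im=shot('wrist','w22');st()
cv2.imwrite('pics/w22z.png',cv2.resize(im[130:380,220:420],None,fx=4,fy=2.4,interpolation=cv2.INTER_CUBIC))
c,im=shot('scene','s22'); u,v=proj(c,[.42,.19,.12]).astype(int)
cv2.imwrite('pics/s22z.png',cv2.resize(im[v-45:v+25,u-40:u+40],None,fx=8,fy=8,interpolation=cv2.INTER_CUBIC))
E
```

```text
t 13.9 pos [0.4326 0.192  0.1717] F [-7.03 -1.25  3.54] w 0.0172
x [-0.0122 -0.0198 -0.9997] y [-0.9867 -0.162   0.0153] z [-0.1623  0.9866 -0.0175] yaw z 99.34
[-0.15215187  1.56897371 -0.03816578]
t 13.95 pos [0.4329 0.192  0.1716] F [-8.19 -0.82  0.94] w 0.0177
x [-0.0127 -0.0199 -0.9997] y [-0.9867 -0.1619  0.0157] z [-0.1622  0.9866 -0.0176] yaw z 99.33
```

View pics/w22z.png

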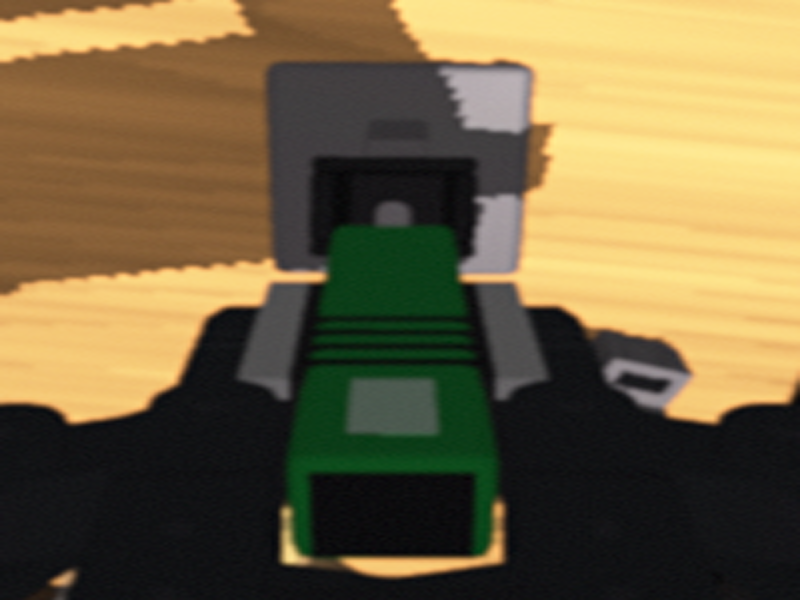

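View pics/s22z.png

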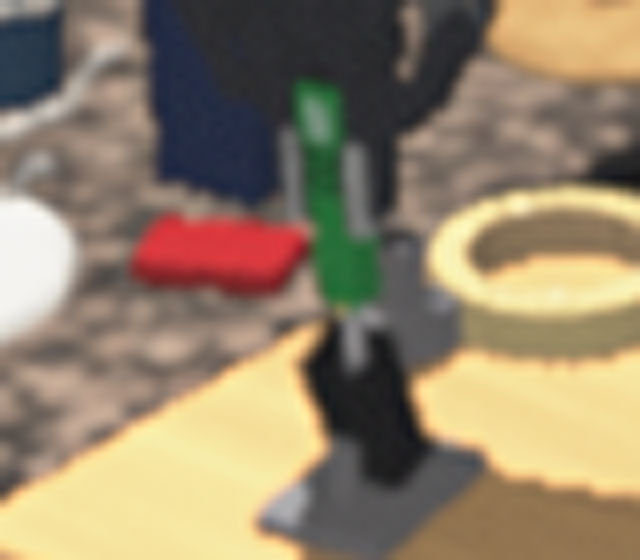

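```bash
cat > tilt2.py <<'E'
from h import *
from scipy.optimize import least_squares
T=r.camera_params('wrist')['tool_from_camera'];K=r.camera_params('wrist')['K'];ct=(K,T[:3,3],T[:3,:3])
def solve2(top,bot,far=None):
    # top,bot: (uL,uR,v) px of robot-side face's top and bottom edges ; far: v of top face's far edge
    def pts(q):
        th,L,y0,z0=q; a=np.array([-np.cos(th),np.sin(th),0]);n=np.array([np.sin(th),np.cos(th),0]); C=np.array([-.019,y0,z0]); o=[]
        for l in (L,L-.09):
            for s in (-.009,.009): o.append(proj(ct,C+l*a+.009*n+np.array([0,0,s])))
        return o
    def res(q):
        o=pts(q); return [o[0][0]-top[0],o[1][0]-top[1],o[0][1]-top[2],o[2][0]-bot[0],o[3][0]-bot[1],o[2][1]-bot[2],(q[2])/.002]
    s=least_squares(res,[.1,.03,0,0]); return s.x,s.fun
E
python3 - <<'E'
from tilt2 import *
U=lambda u:220+(u+.5)/4-.5
V=lambda v:130+(v+.5)/2.4-.5
for nm,t,b in (('w21',(288,497,440),(328,460,250)),('w22',(288,497,468),(329,459,226))):
    x,f=solve2((U(t[0]),U(t[1]),V(t[2])),(U(b[0]),U(b[1]),V(b[2]))); print(nm,x.round(4),f.round(2))
E
```

```text
w21 [ 0.1493  0.0377 -0.0009 -0.0018] [-0.56  0.9  -0.02  1.57 -2.19 -0.1  -0.46]
w22 [ 0.0292  0.037  -0.0006 -0.0018] [-0.41  0.74 -0.    1.18 -1.78 -0.09 -0.31]
```

Request:
servo_tool(
  commands=[
    [[-0.01,-0.09,0],0],
    [[0,0,0],0],
  ],
)

```text
t: 14.17
position: [0.4347, 0.1921, 0.17]
tcp_rot: [[-0.021, -0.987, -0.162], [-0.022, -0.161, 0.987], [-1.0, 0.025, -0.018]]
contact_force: [-1.5, -0.5, 0.1]
gripper_width: 0.0174
```

Request:
servo_tool(
  commands=[
    [[-0.1,0.08,0],0],
    [[-0.4,0,0],0],
    [[-0.6,0,0],0],
    [[-0.3,0,0],0],
    [[0,0,0],0],
  ],
)

```text
t: 14.58
position: [0.4342, 0.1927, 0.2259]
tcp_rot: [[-0.025, -0.987, -0.162], [-0.024, -0.161, 0.987], [-0.999, 0.029, -0.019]]
contact_force: [0.3, -0.2, -1.3]
gripper_width: 0.0174
```

```bash
python3 - <<'E'
from h import *
s=st(); print(s['ft_torque'])
c,im=shot('wrist','w23');st()
cv2.imwrite('pics/w23z.png',cv2.resize(im[130:380,220:420],None,fx=4,fy=2.4,interpolation=cv2.INTER_CUBIC))
c,im=shot('scene','s23'); u,v=proj(c,s['position']).astype(int); print(u,v)
cv2.imwrite('pics/s23z.png',cv2.resize(im[v-35:v+65,u-45:u+45],None,fx=6,fy=6,interpolation=cv2.INTER_CUBIC))
E
```

```text
t 14.58 pos [0.4342 0.1927 0.2259] F [ 0.33 -0.24 -1.32] w 0.0174
x [-0.0251 -0.0236 -0.9994] y [-0.9865 -0.161   0.0286] z [-0.1616  0.9867 -0.0193] yaw z 99.3
[ 0.04175033 -0.0325767   0.02881557]
t 14.63 pos [0.4339 0.1926 0.2249] F [ 0.26 -1.01 -1.08] w 0.0174
x [-0.0259 -0.0239 -0.9994] y [-0.9865 -0.161   0.0294] z [-0.1616  0.9867 -0.0194] yaw z 99.3
240 171
```

View pics/w23z.png

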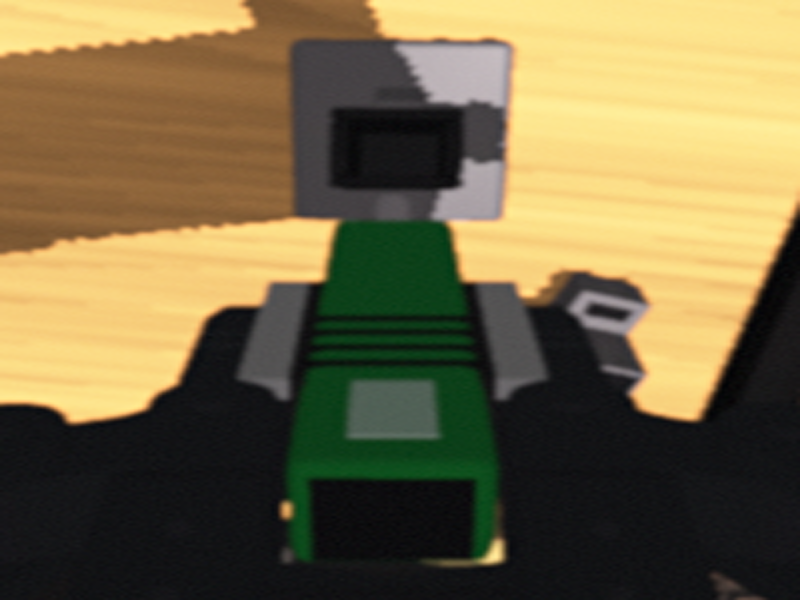

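View pics/s23z.png

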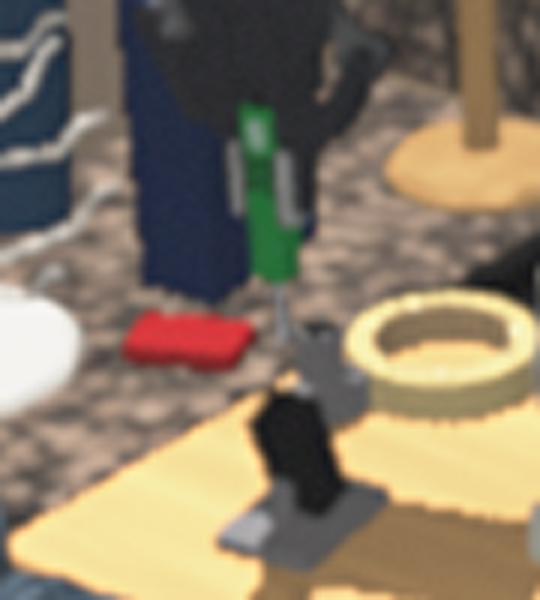

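```bash
python3 - <<'E'
from tilt2 import *
from drawax import axis_px
U=lambda u:220+(u+.5)/4-.5
V=lambda v:130+(v+.5)/2.4-.5
for nm,t,b in (('w23',(287,499,472),(333,456,221)),):
    x,f=solve2((U(t[0]),U(t[1]),V(t[2])),(U(b[0]),U(b[1]),V(b[2]))); print(nm,x.round(4),f.round(2))
cs,im=load('s23'); G=np.array([.4342,.1927,.2259])+.019*np.array([.025,.024,1])
for th in (-.05,0,.05,.1):
    P=np.array(axis_px(cs,G,th,np.radians(9.5),(-.089,.036))); print(th,((P-np.array([240-45,171-35])+.5)*6-.5).round(0).tolist(),((P[0]-P[1])[0]/(P[0]-P[1])[1]).round(3))
E
```

```text
s20 0 [[297.0, 415.0], [290.0, 332.0], [273.0, 107.0]] slope du/dv 0.077
s20 0.1 [[311.0, 402.0], [300.0, 323.0], [268.0, 111.0]] slope du/dv 0.148
s20 0.2 [[325.0, 387.0], [309.0, 314.0], [263.0, 116.0]] slope du/dv 0.228
s20 0.3 [[339.0, 370.0], [317.0, 303.0], [259.0, 121.0]] slope du/dv 0.322
s20 0.4 [[352.0, 351.0], [326.0, 291.0], [254.0, 127.0]] slope du/dv 0.435
s21 0 [[337.0, 377.0], [331.0, 294.0], [315.0, 72.0]] slope du/dv 0.071
s21 0.1 [[351.0, 364.0], [340.0, 286.0], [311.0, 75.0]] slope du/dv 0.14
s21 0.2 [[365.0, 349.0], [349.0, 277.0], [306.0, 80.0]] slope du/dv 0.219
s21 0.3 [[378.0, 332.0], [357.0, 266.0], [301.0, 85.0]] slope du/dv 0.31
s21 0.4 [[391.0, 314.0], [366.0, 255.0], [297.0, 91.0]] slope du/dv 0.419
w23 [ 0.0081  0.0371 -0.0003 -0.0017] [-0.04  0.42 -0.    0.22 -0.88 -0.04 -0.15]
-0.05 [[276.0, 349.0], [267.0, 107.0]] 0.037
0 [[281.0, 346.0], [265.0, 108.0]] 0.068
0.05 [[287.0, 341.0], [263.0, 110.0]] 0.101
0.1 [[292.0, 337.0], [261.0, 112.0]] 0.136
```

Request:
servo_tool(
  commands=[
    [[0,-0.12,-0.5],0],
    [[0,-0.2,-0.85],0],
    [[0,-0.2,-0.9],0],
    [[0,-0.2,-0.9],0],
    [[0,-0.2,-0.9],0],
  ],
)

```text
t: 15.1
position: [0.4948, 0.0376, 0.2204]
tcp_rot: [[-0.034, -0.985, -0.171], [-0.024, -0.17, 0.985], [-0.999, 0.037, -0.018]]
contact_force: [1.0, 0.1, -1.0]
gripper_width: 0.0172
```

```bash
cat > tip.py <<'E'
from h import *
def tipinfo(target=(.5277,-.0515,.090),tip_t=(.069,-.001,0)):
    s=st(); R=s['tcp_rot']; tip=s['position']+R@np.array(tip_t); print('tip',tip.round(4)); d=R.T@(np.array(target)-tip); print('need tool',d.round(4),'units',(d/.04).round(3)); return s
E
python3 -c "
from tip import *
tipinfo()"
```

```text
t 15.1 pos [0.4948 0.0376 0.2204] F [ 1.    0.09 -1.04] w 0.0172
x [-0.0337 -0.0241 -0.9991] y [-0.9848 -0.1698  0.0373] z [-0.1706  0.9852 -0.018 ] yaw z 99.82
tip [0.4935 0.0361 0.1514]
need tool [ 0.0623 -0.0211 -0.091 ] units [ 1.557 -0.527 -2.276]
```

Request:
servo_tool(
  commands=[
    [[0,-0.2,-0.9],0],
    [[0,-0.2,-0.8],0],
    [[0,-0.05,-0.45],0],
    [[0,0,0],0],
    [[0,0,0],0],
  ],
)

```text
t: 15.52
position: [0.5282, -0.0549, 0.2144]
tcp_rot: [[-0.041, -0.986, -0.164], [-0.024, -0.163, 0.986], [-0.999, 0.044, -0.017]]
contact_force: [0.7, 0.9, -1.3]
gripper_width: 0.0171
```

```bash
python3 -c "
from tip import *
tipinfo()
c,im=shot('wrist','w24');st()
cv2.imwrite('pics/w24z.png',cv2.resize(im[130:380,220:420],None,fx=4,fy=2.4,interpolation=cv2.INTER_CUBIC))
c,im=shot('scene','s24'); u,v=proj(c,[.5277,-.0515,.1]).astype(int); print(u,v)
cv2.imwrite('pics/s24z.png',cv2.resize(im[v-75:v+25,u-50:u+50],None,fx=6,fy=6,interpolation=cv2.INTER_CUBIC))
"
```

```text
t 15.52 pos [ 0.5282 -0.0549  0.2144] F [ 0.65  0.86 -1.26] w 0.0171
x [-0.0408 -0.0239 -0.9989] y [-0.9856 -0.1635  0.0442] z [-0.1643  0.9863 -0.0169] yaw z 99.46
tip [ 0.5264 -0.0564  0.1454]
need tool [ 0.0552 -0.0046  0.0056] units [ 1.379 -0.114  0.139]
t 15.57 pos [ 0.528  -0.0546  0.2143] F [-0.57 -0.36 -1.68] w 0.0171
x [-0.041  -0.024  -0.9989] y [-0.9854 -0.1641  0.0444] z [-0.165   0.9861 -0.0169] yaw z 99.5
329 222
```

View pics/w24z.png

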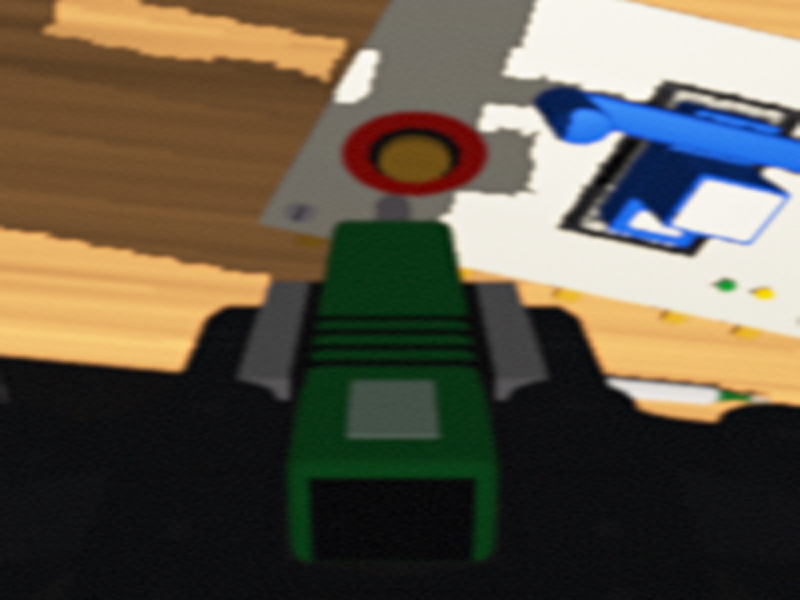

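View pics/s24z.png

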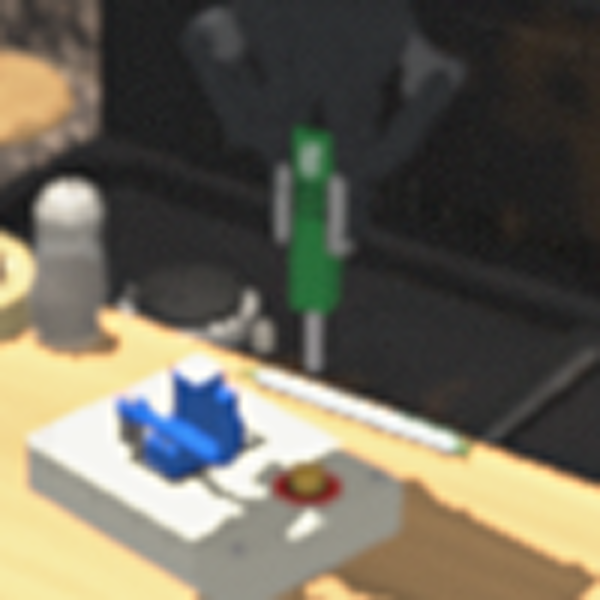

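```bash
python3 - <<'E'
from h import *
c,im=load('w24'); cs,_=load('s24')
cv2.imwrite('pics/w24y.png',cv2.resize(im[165:240,290:350],None,fx=9,fy=8,interpolation=cv2.INTER_CUBIC))
U=lambda u,v:(220+(u+.5)/4-.5,130+(v+.5)/2.4-.5)
S=lambda u,v:(329-50+(u+.5)/6-.5,222-75+(v+.5)/6-.5)
tip,e=tri(c,U(393,196),cs,S(314,370)); print('tip',tip.round(4),e.round(4))
pad,e=tri(c,U(414,157),cs,S(308,478)); print('pad',pad.round(4),e.round(4))
print('pad wrist',onz(c,U(414,157),.09).round(4),'ring',onz(c,U(415,153),.082).round(4))
print('tip wrist at z=.1454',onz(c,U(393,196),.1454).round(4))
print('scene pad at .09',onz(cs,S(308,478),.09).round(4),'scene tip at .1454',onz(cs,S(314,372),.1454).round(4))
E
```

```text
tip [ 0.5225 -0.0592  0.1522] 0.001
pad [ 0.5282 -0.0543  0.0883] 0.0004
pad wrist [ 0.5276 -0.0542  0.09  ] ring [ 0.5283 -0.0538  0.082 ]
tip wrist at z=.1454 [ 0.5245 -0.0585  0.1454]
scene pad at .09 [ 0.5262 -0.0558  0.09  ] scene tip at .1454 [ 0.5311 -0.0542  0.1454]
```

View pics/w24y.png

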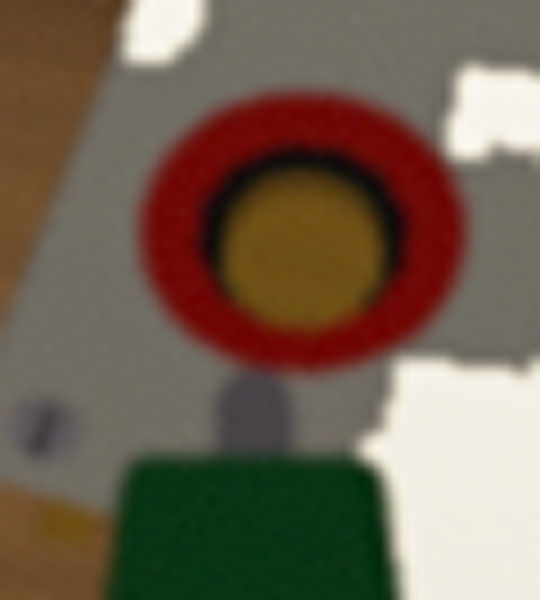

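Request:
servo_tool(
  commands=[
    [[0.2,-0.08,0.07],0],
    [[0.35,-0.07,0.06],0],
    [[0.3,0,0],0],
    [[0.1,0,0],0],
    [[0,0,0],0],
  ],
)

```text
t: 16.03
position: [0.5309, -0.0427, 0.1731]
tcp_rot: [[-0.041, -0.984, -0.172], [-0.023, -0.171, 0.985], [-0.999, 0.044, -0.016]]
contact_force: [0.2, 0.2, -1.2]
gripper_width: 0.0172
```

```bash
python3 -c "
from tip import *
tipinfo()
c,im=shot('wrist','w25');st()
cv2.imwrite('pics/w25y.png',cv2.resize(im[165:240,290:350],None,fx=9,fy=8,interpolation=cv2.INTER_CUBIC))
c,im=shot('scene','s25'); u,v=proj(c,[.5277,-.0515,.1]).astype(int); print(u,v)
cv2.imwrite('pics/s25z.png',cv2.resize(im[v-75:v+25,u-50:u+50],None,fx=6,fy=6,interpolation=cv2.INTER_CUBIC))
"
```

```text
t 16.03 pos [ 0.5309 -0.0427  0.1731] F [ 0.15  0.16 -1.19] w 0.0172
x [-0.0406 -0.0235 -0.9989] y [-0.9843 -0.1709  0.044 ] z [-0.1717  0.985  -0.0162] yaw z 99.89
tip [ 0.529  -0.0441  0.1041]
need tool [ 0.0143  0.002  -0.0068] units [ 0.358  0.049 -0.17 ]
t 16.08 pos [ 0.5309 -0.0427  0.1735] F [-0.94  0.15 -1.39] w 0.0172
x [-0.0404 -0.0234 -0.9989] y [-0.9843 -0.1709  0.0438] z [-0.1717  0.985  -0.0161] yaw z 99.89
329 222
```

View pics/w25y.png

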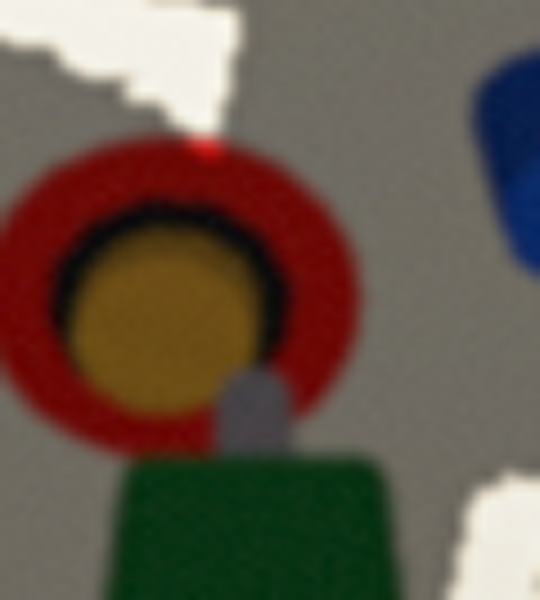

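View pics/s25z.png

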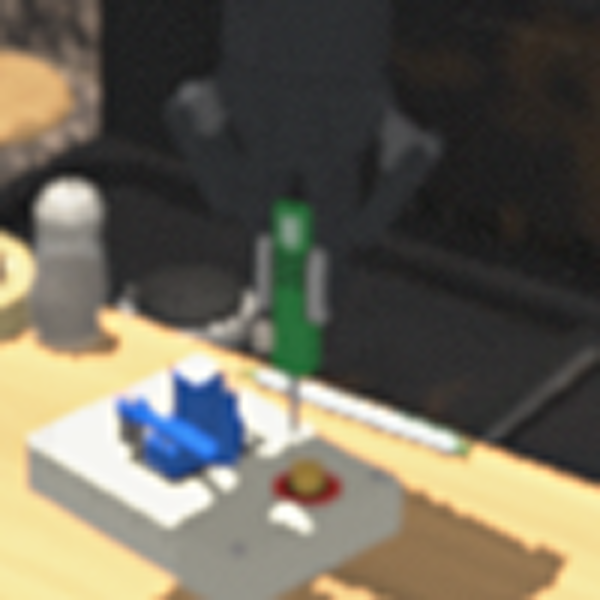

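```bash
cat > rel.py <<'E'
from h import *
def rel(name,tipz,tip,pad,padz=.0895):
    c,im=load(name); U=lambda u,v:(290+(u+.5)/9-.5,165+(v+.5)/8-.5)
    P=onz(c,U(*pad),padz)
    for z in (tipz-.004,tipz,tipz+.004):
        t=onz(c,U(*tip),z); d=P-t
        R=None; T=r.camera_params('wrist')['tool_from_camera']; R=c[2]@T[:3,:3].T
        print(z,'tip',t.round(4),'pad',P.round(4),'need tool',(R.T@d).round(4))
if __name__=='__main__': rel('w25',.1041,(255,368),(165,318))
E
python3 rel.py
```

```text
0.1001 tip [ 0.528  -0.0462  0.1001] pad [ 0.5279 -0.0541  0.0895] need tool [ 0.0108  0.0009 -0.0076]
0.1041 tip [ 0.5266 -0.0463  0.1041] pad [ 0.5279 -0.0541  0.0895] need tool [ 0.0147 -0.0006 -0.0076]
0.1081 tip [ 0.5252 -0.0465  0.1081] pad [ 0.5279 -0.0541  0.0895] need tool [ 0.0186 -0.0022 -0.0076]
```

Request:
servo_tool(
  commands=[
    [[0.1,-0.01,-0.15],0],
    [[0.05,0,-0.02],0],
    [[0,0,0],0],
    [[0,0,0],0],
  ],
)

```text
t: 16.47
position: [0.5337, -0.0503, 0.1694]
tcp_rot: [[-0.036, -0.984, -0.172], [-0.024, -0.171, 0.985], [-0.999, 0.04, -0.018]]
contact_force: [-0.6, 0.4, -1.0]
gripper_width: 0.0174
```

```bash
python3 -c "
from tip import *
tipinfo()
c,im=shot('wrist','w26');st()
cv2.imwrite('pics/w26y.png',cv2.resize(im[165:240,290:350],None,fx=9,fy=8,interpolation=cv2.INTER_CUBIC))
"
```

```text
t 16.47 pos [ 0.5337 -0.0503  0.1694] F [-0.56  0.4  -1.04] w 0.0174
x [-0.0361 -0.0243 -0.9991] y [-0.9845 -0.1711  0.0398] z [-0.1719  0.985  -0.0177] yaw z 99.9
tip [ 0.5322 -0.0518  0.1005]
need tool [0.0106 0.0039 0.0013] units [0.265 0.099 0.032]
t 16.52 pos [ 0.5337 -0.0503  0.1694] F [ 0.38 -0.26 -1.22] w 0.0171
x [-0.0362 -0.0242 -0.9991] y [-0.9844 -0.1711  0.0398] z [-0.1719  0.985  -0.0177] yaw z 99.9
```

View pics/w26y.png

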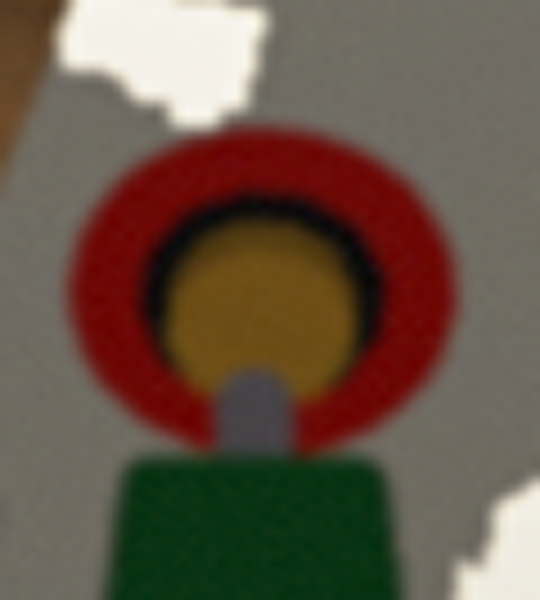

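```bash
python3 -c "
from rel import rel
rel('w26',.1005,(255,368),(262,313))"
```

```text
0.0965 tip [ 0.5311 -0.0539  0.0965] pad [ 0.528  -0.0539  0.0895] need tool [0.0071 0.0028 0.0006]
0.1005 tip [ 0.5297 -0.054   0.1005] pad [ 0.528  -0.0539  0.0895] need tool [0.011  0.0012 0.0006]
0.10450000000000001 tip [ 0.5283 -0.0542  0.1045] pad [ 0.528  -0.0539  0.0895] need tool [ 0.015  -0.0003  0.0006]
```

Request:
servo_tool(
  commands=[
    [[0.08,0.05,0.01],0],
    [[0.08,0,0],0],
    [[0,0,0],0],
  ],
)

```text
t: 16.77
position: [0.5314, -0.0506, 0.163]
tcp_rot: [[-0.035, -0.985, -0.171], [-0.024, -0.171, 0.985], [-0.999, 0.039, -0.018]]
contact_force: [-0.1, -0.1, -0.9]
gripper_width: 0.0169
```

```bash
python3 -c "
from tip import *
tipinfo()
c,im=shot('wrist','w27');st()
cv2.imwrite('pics/w27y.png',cv2.resize(im[165:240,290:350],None,fx=9,fy=8,interpolation=cv2.INTER_CUBIC))
"
```

```text
t 16.77 pos [ 0.5314 -0.0506  0.163 ] F [-0.08 -0.09 -0.87] w 0.0169
x [-0.0353 -0.0243 -0.9991] y [-0.9846 -0.1706  0.0389] z [-0.1714  0.985  -0.0179] yaw z 99.87
tip [ 0.5299 -0.0521  0.094 ]
need tool [0.0041 0.0019 0.001 ] units [0.102 0.048 0.025]
t 16.82 pos [ 0.5314 -0.0506  0.1632] F [-0.46  0.36 -1.37] w 0.0171
x [-0.0352 -0.0244 -0.9991] y [-0.9846 -0.1707  0.0388] z [-0.1715  0.985  -0.018 ] yaw z 99.88
```

View pics/w27y.png

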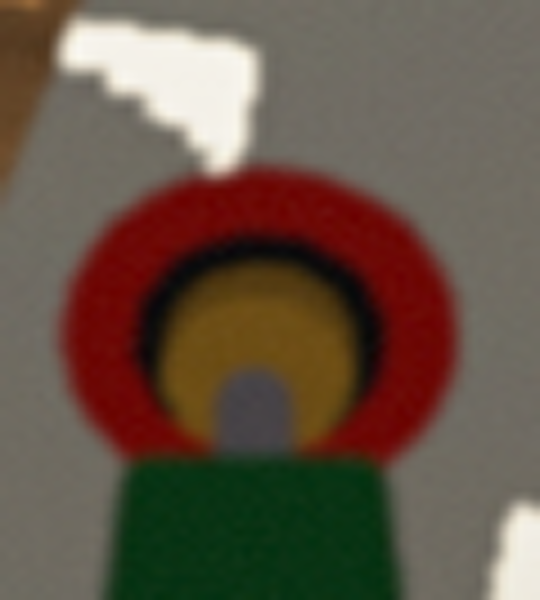

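Request:
servo_tool(
  commands=[
    [[0.07,0.015,0.01],0],
    [[0,0,0],0],
  ],
)

```text
t: 16.98
position: [0.5306, -0.0503, 0.1602]
tcp_rot: [[-0.035, -0.985, -0.171], [-0.024, -0.171, 0.985], [-0.999, 0.039, -0.018]]
contact_force: [-0.1, 0.5, -0.8]
gripper_width: 0.0171
```

Request:
servo_tool(
  commands=[
    [[0.06,0,0],0],
    [[0,0,0],0],
  ],
)

```text
t: 17.15
position: [0.5306, -0.0503, 0.1577]
tcp_rot: [[-0.035, -0.985, -0.172], [-0.024, -0.171, 0.985], [-0.999, 0.038, -0.018]]
contact_force: [-0.4, -0.5, -0.0]
gripper_width: 0.0175
```

Request:
servo_tool(
  commands=[
    [[0.05,0,0],0],
    [[0,0,0],0],
  ],
)

```text
t: 17.32
position: [0.5308, -0.0504, 0.1557]
tcp_rot: [[-0.034, -0.985, -0.172], [-0.025, -0.171, 0.985], [-0.999, 0.038, -0.018]]
contact_force: [-0.6, 0.4, 0.9]
gripper_width: 0.0175
```

Request:
servo_tool(
  commands=[
    [[0.04,0,0],0],
    [[0,0,0],0],
  ],
)

```text
t: 17.48
position: [0.5308, -0.0504, 0.1541]
tcp_rot: [[-0.034, -0.985, -0.172], [-0.025, -0.171, 0.985], [-0.999, 0.038, -0.018]]
contact_force: [-0.4, -0.0, 2.2]
gripper_width: 0.0175
```

```bash
python3 -c "
from tip import *
tipinfo()
c,im=shot('wrist','w28');st()
cv2.imwrite('pics/w28y.png',cv2.resize(im[165:240,290:350],None,fx=9,fy=8,interpolation=cv2.INTER_CUBIC))
"
```

```text
t 17.48 pos [ 0.5308 -0.0504  0.1541] F [-0.36 -0.01  2.2 ] w 0.0175
x [-0.034  -0.0245 -0.9991] y [-0.9846 -0.1709  0.0377] z [-0.1717  0.985  -0.0183] yaw z 99.89
tip [ 0.5294 -0.0519  0.0852]
need tool [-0.0048  0.0018  0.0006] units [-0.119  0.045  0.016]
t 17.53 pos [ 0.5308 -0.0504  0.1543] F [0.19 0.58 1.45] w 0.0173
x [-0.034  -0.0245 -0.9991] y [-0.9846 -0.1708  0.0377] z [-0.1716  0.985  -0.0183] yaw z 99.88
```

View pics/w28y.png

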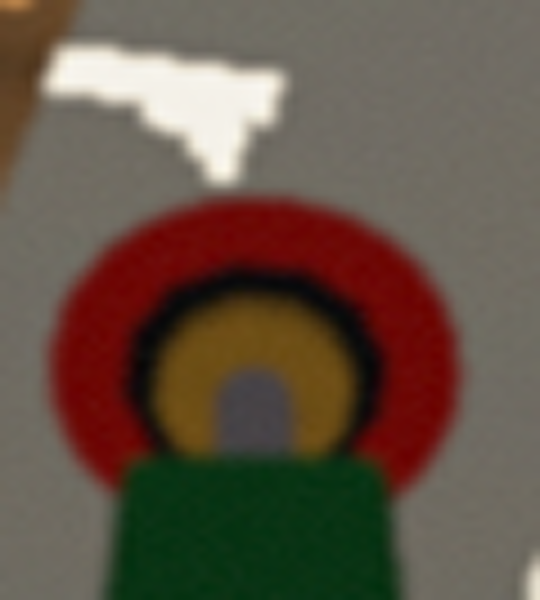

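```bash
python3 -c "
from tip import *
c,im=shot('scene','s29'); st(); u,v=proj(c,[.5277,-.0515,.1]).astype(int); print(u,v)
cv2.imwrite('pics/s29z.png',cv2.resize(im[v-65:v+25,u-45:u+45],None,fx=6.5,fy=6.5,interpolation=cv2.INTER_CUBIC))
c2,_=shot('top','t29')
st()
G=r.read_state()['position']+np.array([0,0,.019])
for th in (-.1,-.05,0,.05,.1):
    a=np.array([-np.sin(th),0,np.cos(th)])
    P=np.array([proj(c,G-.088*a),proj(c,G+.037*a)]); print(th,((P-np.array([u-45,v-65])+.5)*6.5-.5).round(0).tolist(),((P[0]-P[1])[0]/(P[0]-P[1])[1]).round(3))
"
```

```text
t 17.58 pos [ 0.5308 -0.0504  0.1544] F [ 0.42 -0.56  1.2 ] w 0.0173
x [-0.0339 -0.0245 -0.9991] y [-0.9846 -0.1708  0.0376] z [-0.1716  0.985  -0.0184] yaw z 99.88
329 222
t 17.63 pos [ 0.5308 -0.0504  0.1544] F [-0.23 -0.01  0.77] w 0.0172
x [-0.0339 -0.0245 -0.9991] y [-0.9846 -0.1709  0.0376] z [-0.1717  0.985  -0.0184] yaw z 99.89
-0.1 [[285.0, 461.0], [309.0, 200.0]] -0.089
-0.05 [[291.0, 457.0], [306.0, 201.0]] -0.06
0 [[297.0, 453.0], [304.0, 203.0]] -0.029
0.05 [[302.0, 449.0], [301.0, 205.0]] 0.004
0.1 [[308.0, 444.0], [299.0, 207.0]] 0.038
```

View pics/s29z.png

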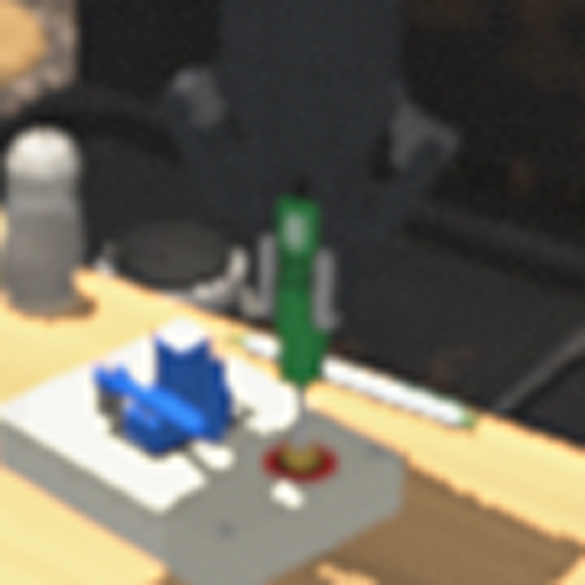

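Request:
servo_tool(
  commands=[
    [[0.03,0,0],0],
    [[0.01,0,0],0],
    [[0,0,0],0],
  ],
)

```text
t: 17.88
position: [0.5308, -0.0504, 0.1529]
tcp_rot: [[-0.034, -0.985, -0.172], [-0.024, -0.171, 0.985], [-0.999, 0.037, -0.018]]
contact_force: [-0.2, 0.4, 2.1]
gripper_width: 0.0172
```

```bash
python3 -c "
from tip import *
for i in range(6):
    s=r.read_state(); print(s['t'],s['position'].round(4),s['contact_force'].round(2)); shot('wrist','w30')
c,im=load('w30')
cv2.imwrite('pics/w30y.png',cv2.resize(im[150:270,260:420],None,fx=5,fy=5,interpolation=cv2.INTER_CUBIC))
"
```

```text
17.8833 [ 0.5308 -0.0504  0.1529] [-0.25  0.37  2.13]
17.9333 [ 0.5308 -0.0504  0.1529] [-1.61  1.46  1.82]
17.9833 [ 0.5308 -0.0504  0.153 ] [-1.61 -0.4   1.45]
18.0333 [ 0.5308 -0.0504  0.1529] [-1.19  0.33  2.17]
18.0833 [ 0.5308 -0.0504  0.153 ] [ 0.09 -0.08  2.19]
18.1333 [ 0.5308 -0.0504  0.1529] [-0.23 -0.35  2.5 ]
```

View pics/w30y.png

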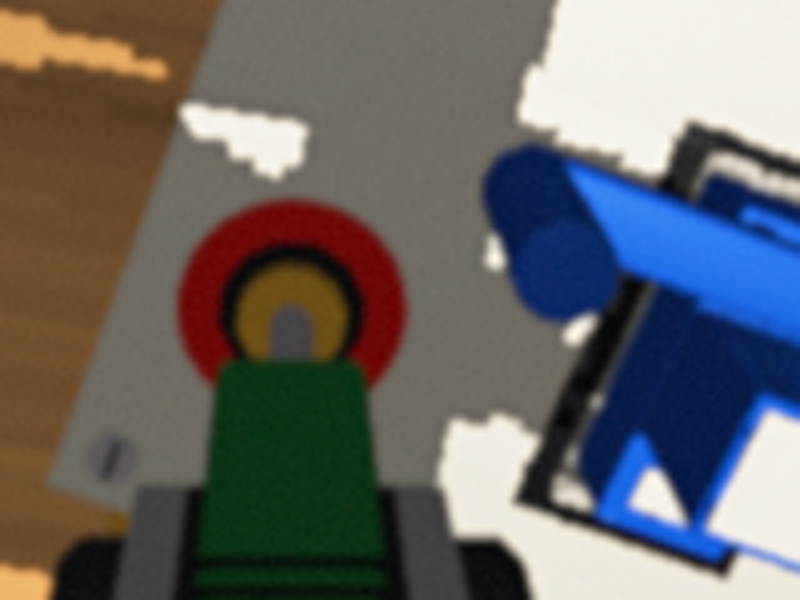

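The pose and force are steady: mean Fz is about 2.0 N against a free baseline of about −1.1 N, so the push is about 3.1 N. The tip is on the pad, the lever is shut and the relay is in place, so I'm handing in.

```bash
python3 -c "
from station import r
print(r.hand_in())"
```

```text
the job is handed in; nothing more can be done
None
```

I finished the repair and handed the job in at about 18 s, still holding the probe on the pad. The hand-in gives no verdict.

**What I did**
- **Relay:** I put the blue relay fully home in the socket.
- **Lever:** I gripped the peg and swung it round to its stop.
- **Probe:** I drew it out along its own axis. The tool only turns about its own axis, so I levered the probe upright against the rim of the stand's tube, then lowered its tip onto the pad.

**Last checks**
- **Relay seat:** in the pictures after it was released and after the lever was shut, the tab stood over the socket centre to within about 1 mm at full depth.
- **Lever angle:** about 0.01 rad from shut.
- **Pad:** the push was steady at about 3 N, so the pad is sunk about 5 to 6 mm. The tip is about 1.5 to 2 mm off centre.
- **Bystanders:** the arm never touched any of them.

**What disagreed or ran high**
- **Probe tilt:** the wrist view and tool pose gave about 0.03 rad leaning away from the robot, while the scene view gave about 0.05 rad leaning towards it. Both are under the 0.14 limit.
- **Board height:** the board turned out to be about 48 mm above z = 0, so I re-measured all heights.
- **Insertion force:** pressing the relay in peaked at about 93 N at the wrist, below the 120 N limit but higher than I meant.

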